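# Strip the calorimeter and weigh its cup

### The job

The heat practical is over, so take the calorimeter on the bench apart from the top down: stand the thermometer by its stopper in a free hole of the tube rack, lay the lid right way up in the middle of the white tile, set the copper cup upright and gently on the centre of the balance pan for weighing, and lay the damp black supporting ring, its wide side up, in the middle of the cork mat to dry. Keep the cup upright while you carry it, leave the outer jacket standing where it is, and do not knock over the conical flask.

Things in the scene. Friction and masses are not known exactly. Their poses are not given: they have to be found in the camera images.
- thermometer: Short glass thermometer through a black rubber stopper, top of the stack. Stopper: head 27 mm across, 16 mm high (grasp here), over a shank 14 mm across, 12 mm long, its end tapered. Stem 7 to 8 mm thick, ending 70 mm below and 75 mm above the head's underside. Origin: on the axis at the head's underside, the shoulder that rests on the lid, later on the rack's top plate; z up the stem. 30 g.
- lid: Grey plastic lid: disc 46 mm across and 14 mm thick with a 20 mm hole, under it a plug 32 mm across and 6 mm long that sits loosely in the cup's mouth. Origin: centre of the plug's underside, so the disc spans z = 6 to 20 mm; z up. Laid down, it stands on its plug. 50 g.
- cup: Open copper cup, 42 mm across (36 inside), 83 mm high; flange 55 mm across, 3 mm thick, its underside 62 mm above the cup's bottom. The collar above the flange (z = 65 to 83 mm, 42 mm across) is for grasping once the lid is off. It hangs by the flange in the ring, 3 mm play round it. Origin: centre of the bottom; z up. 150 g.
- ring: Black plastic supporting ring: flange 64 mm across, 14 mm thick, over a spigot 56 mm across, 8 mm long; 48 mm hole through. The spigot sits loosely (2 mm play) in the jacket's mouth, the flange on its rim. Origin: centre of the spigot's underside, so the flange spans z = 8 to 22 mm; z up. 60 g.
- jacket: Outer jacket: round aluminium can 80 mm across, 100 mm high, 60 mm inside, loose on the bench, 0.9 kg. Origin: centre of the underside. At the start, on its axis, above the bench: ring origin 92 mm, cup 52, lid 129, thermometer 149, stem top 224. (Beware the room's tap behind the sink: 0.4 m high, its spout reaches forward to about x = 0.62 at y = 0.12.)
- rack: Blue steel test tube rack, 186 x 106 mm, fixed; top plate's top at z = 80 mm. Origin: centre of underside; x along its length. Holes 20 wide at y = -2, x = -72, -43.5, -14.5, 14.5, 43.5, 72 mm; 24 wide at y = 31, x = -72, -36, 0, 36, 72. Glass tubes, tops at 128 mm, fill (72, -2), (43.5, -2), (72, 31); the rest are free down to z = 2 mm. A third row of small holes is too narrow.
- tile: White glazed ceramic tile with a thin blue edge, 95 x 95 x 7 mm, fixed on the bench. Origin: centre of the underside; top at 7 mm.
- balance: Low white electronic balance, 172 x 130 mm, fixed, with a round steel pan 98 mm across whose top is 58 mm above the bench; display and keys on the side of -x. Origin: at bench level straight under the pan's centre (the housing reaches 113 mm to -x and 59 mm to +x of it); z up.
- mat: Square brown cork mat, 100 x 100 x 6 mm, fixed on the bench. Origin: centre of the underside; top at 6 mm.
- conical_flask: Small glass conical flask, 61 mm across and 78 mm high, standing loose on the bench as a bystander: to be left alone. Origin: centre of the underside.

How it is judged:
At the end, for the whole second after the job is handed in: Thermometer upright in a rack hole, stopper head on the plate; lid on its plug within 15 mm of the tile's centre; cup upright within 12 mm of the pan's centre; ring spigot down within 15 mm of the mat's centre; jacket upright within 25 mm of its start, flask standing, all released and at rest (z of thermometer in the frame of rack between 0.077 and 0.085 m and x of thermometer in the frame of rack between -0.083 and 0.083 m and y of thermometer in the frame of rack between -0.01 and 0.041 m and angle between thermometer's own z axis and vertical below 0.12 rad and horizontal distance between lid and tile below 0.015 m and z of lid in the frame of tile below 0.011 m and angle between each of lid, cup, ring, jacket's own z axis and vertical below 0.1 rad and horizontal distance between cup and balance below 0.012 m and z of cup in the frame of balance between 0.054 and 0.062 m and horizontal distance between ring and mat below 0.015 m and z of ring in the frame of mat below 0.01 m and distance of jacket from where it was at the start of the episode below 0.025 m and angle between conical_flask's own z axis and vertical below 0.2 rad and linear speed of each of thermometer, lid, cup, ring, jacket below 0.02 m/s); the robot touches nothing.
It fails at once if the cup is tipped by more than about 25 degrees (angle between cup's own z axis and vertical above 0.45 rad).
It fails at once if the cup is banged down or pressed on the balance (over 40 N) (contact force between cup and balance above 40 N).
It fails at once if the cup is dropped on the balance (faster than 0.35 m/s within 3 cm of the pan) (linear speed of cup above 0.35 m/s and z of cup in the frame of balance below 0.088 m and horizontal distance between cup and balance below 0.06 m).
It fails at once if the jacket is tipped by more than 15 degrees or so (angle between jacket's own z axis and vertical above 0.26 rad).
It fails at once if the conical flask is knocked over (angle between conical_flask's own z axis and vertical above 0.6 rad).
It also fails if it takes over 144 s, if anything falls off the work surface, if the arm or the gripper's body presses on something with over 40 N, if the wrist force passes 120 N, or if a joint passes its speed limit or range.

### The arm

A 7-joint arm with a two-finger parallel gripper is mounted at the origin on a cart in front of the work surface, level with it; the furniture and walls round the work are solid. World frame = base frame: x ahead of the robot, y to its left, z up, the work surface at z = 0. Lengths are in m, angles in rad, forces in N, time in s.
With the tool pointing down it reaches from about 0.4 to 0.875 m from the base axis. Payload 19.3 kg.
Tool frame: the origin (TCP) lies at the very end of the fingers, on their centre line; the grasp point (between the pads) lies 19 mm behind it; z points along the fingers, y is the line along which they close (so a half turn about z gives the same grasp; the last joint's range is limited). The gripper opens to 85 mm and grips with 20 to 120 N. Pads are 22 mm wide; open, the fingers measure 114 mm over their backs; the gripper's body (76 mm by 85 mm) begins 54 mm behind the grasp point. The pads swing forward as they close: fully open they stand 13 mm farther back than shut.
Start: joints at [1.054, 0.521, -0.036, 1.599, 0.021, 1.021, -0.113], TCP at [0.27, -0.564, 0.2] pointing down, gripper open.
Joint ranges: [-2.91, 2.91], [-0.3, 2.13], [-1.5, 1.42], [0.17, 2.43], [-1.26, 4.41], [0.16, 1.93], [-2.52, 2.52]. Speed limits (rad/s): [1.89, 1.89, 2.39, 2.39, 3.01, 3.01, 3.01].

### API

Orientations are given as [roll, pitch, yaw] about the fixed x, y, z axes, in that order (R = Rz(yaw) Ry(pitch) Rx(roll)).
In Python, from workcell import monitor, viewer, bot gives the robot as it stands.
- The arm moves only by the tool move_arm, never from a script. Its arguments are lists of equal length, an entry for each row: "gripper": the opening, from 0 (shut) to 1 (fully open); "linear": the shift along the tool's x, y, z in cm, a list of three; "twist": the turn about the tool's z in degrees. A call has 1 to 8 rows; each row shifts and turns the commanded pose from where the row before left it, along the tool's axes as they then stand; what a row does not reach is not made up. A row lasts 1/10 s, in which the tool goes at most 50 mm and 8.59 degrees, less where a joint would pass 70% of its speed; a pose out of reach is approached as far as the arm can. A call with a gripper value outside its range is refused whole. The fingers move at their own pace and stop on an object; "squeeze" is the grip in N (left out, the last holds). Time passes only in rows, so rows that do not move let the fingers close. It gives the time, the measured TCP pose, the force, the opening and the grip force at its end, in the units of the state.
- monitor.observe(): the state, without advancing time (a new reading comes with each control period).
- viewer.grab_frame(name): name is "scene" or "top" or "wrist"; returns a dict with "img" (420x560x3 uint8, red, green, blue), "K" (3x3 intrinsics, pixels), "eye" and "rotation" of the camera in the world. Camera axes: x right, y up, looking along -z (the intrinsics and any distortion apply to the point x, -y, -z); pixel columns grow to the right and rows downward; lengths in m; the calibration is good to about 2 mm. A picture is of the moment at which its call begins. There is no depth.
- bot.job_done(): hands the job in; it is judged then, once.
The state is a dict: "clock": time; "qpos": joint angles; "qd": joint speeds; "joint_efforts": joint torques, N m; "position": TCP position; "tool_rot": TCP orientation; "force": force on the tool from outside, world axes, zero at the start; "moment": the same for the moment, N m; "grip_width": finger opening in m; "finger_force": force on a finger pad.
Only numpy, scipy, OpenCV 4.12 (cv2) and the standard library are available. Lean on these libraries where they do the work, as an engineer would, in place of code of your own. Each camera call takes 0.05 s, during which the arm holds its last target. There are 200 camera calls.

## Working session

There is one attempt and no reset: what is moved stays moved. The work goes in short steps, Python scripts to look and compute and a tool call to move; the robot and the scene stay as the last step left them, time stands still between calls to the robot, and variables do not carry over. Pictures are saved under pics/ and viewed, at most 14 in all, crops included, and the job is handed in when it is done.

Besides the shell and the picture viewer there is one more tool, called after ">>>" as name(argument=value, ...) on one line, values as JSON. move_arm: Moves the arm, as the interface text tells. Its arguments: {"type":"object","properties":{"gripper":{"type":"array"},"linear":{"type":"array"},"twist":{"type":"array"},"squeeze":{"type":"number"}},"required":["gripper","linear","twist"]}

```bash
ls; mkdir -p pics; cat > h.py <<'E'
import numpy as np, cv2
from workcell import monitor, viewer, bot
def grab(n,save=None):
    f=viewer.grab_frame(n)
    if save: cv2.imwrite('pics/'+save,f['img'][:,:,::-1])
    return f
def ray(f,u,v,z):
    K=np.array(f['K']);p=np.linalg.solve(K,[u,v,1.0]);d=np.array(f['rotation'])@[p[0],-p[1],-p[2]]
    e=np.array(f['eye']);return e+d*(z-e[2])/d[2]
def proj(f,P):
    c=np.array(f['rotation']).T@(np.array(P)-f['eye']);q=np.array(f['K'])@[c[0],-c[1],-c[2]];return q[:2]/q[2]
E
python3 - <<'E'
from h import *
s=monitor.observe();print(s)
for n in ['scene','top','wrist']:
    f=grab(n,n+'0.png');print(n,f['K'],f['eye'],f['rotation'],[k for k in f])
    if n!='wrist': np.savez(n+'0.npz',**{k:np.array(v) for k,v in f.items()})
E
```

```text
pics
{'clock': 0.0, 'qpos': array([ 1.05380024,  0.52204239, -0.03633152,  1.59997106,  0.02122046,
        1.0211405 , -0.11282315]), 'qd': array([ 1.05088373e-03, -2.26812935e-03,  2.86284731e-04, -2.68622603e-04,
        1.91805667e-03, -9.41568841e-04, -7.76630244e-05]), 'joint_efforts': array([-1.07495322e-03, -9.27126002e+01,  1.97923064e+00, -3.69926977e+01,
        1.76764122e-02,  8.27162003e-03, -7.87523902e-06]), 'position': array([ 0.26984887, -0.56333081,  0.19972127]), 'tool_rot': array([-3.14042124e+00,  1.00107361e-04,  4.46776628e-01]), 'force': array([ 0.37976535,  0.1148768 , -0.05084998]), 'moment': array([0.0747858 , 0.020152  , 0.06165823]), 'finger_force': 0.0, 'grip_width': 0.0856091652956734}
scene [[398.12926177   0.         283.85076754]
 [  0.         398.12926177 212.85619517]
 [  0.           0.           1.        ]] [-0.23871362 -0.53068826  0.83647584] [ 0.90498387 -0.00403412 -0.90802005] ['img', 'K', 'eye', 'rotation']
top [[527.19483792   0.         276.45534792]
 [  0.         527.19483792 209.11005876]
 [  0.           0.           1.        ]] [0.36152735 0.04792825 1.47845002] [ 0.10035108 -0.01849952 -1.59324565] ['img', 'K', 'eye', 'rotation']
wrist [[289.23873381   0.         277.80092128]
 [  0.         289.23873381 209.08742841]
 [  0.           0.           1.        ]] [ 0.33927325 -0.53169294  0.37426898] [-3.01208478e-01  3.73270720e-04 -1.12417809e+00] ['img', 'K', 'eye', 'rotation']
```

```bash
python3 - <<'E'
s=open('h.py').read()
s=s.replace("np.array(f['rotation'])","Rt(f)").replace("import numpy as np, cv2","import numpy as np, cv2\nfrom scipy.spatial.transform import Rotation\ndef Rt(f): return Rotation.from_euler('xyz',f['rotation']).as_matrix()")
s+="def load(n): return dict(np.load(n+'.npz'))\n"
open('h.py','w').write(s)
E
```

```text
(no output)
```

View pics/top0.png

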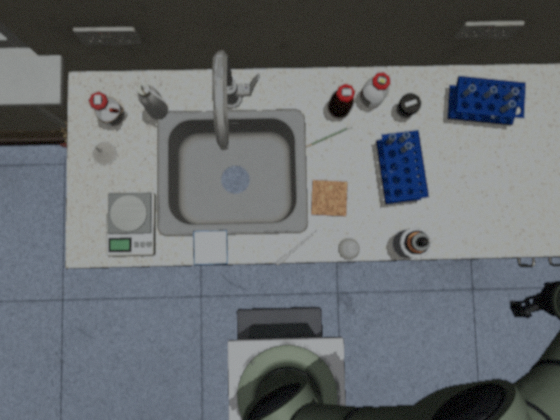

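View pics/scene0.png

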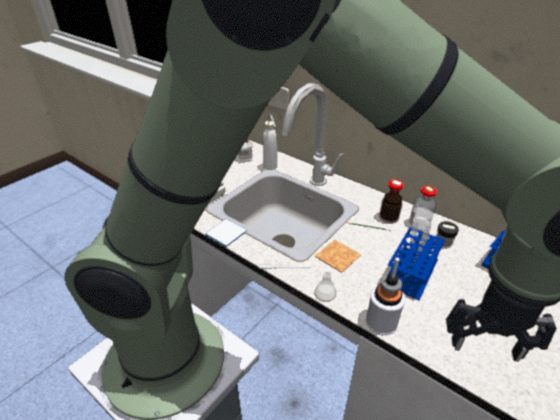

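```bash
python3 - <<'E'
from h import *
a=load('top0')['img'];b=load('scene0')['img']
r=lambda i,x0,x1,y0,y1,w,h:cv2.resize(i[y0:y1,x0:x1],(w,h),interpolation=cv2.INTER_CUBIC)
t=np.vstack([np.hstack([r(a,360,460,120,220,400,300),r(a,440,540,65,140,400,300)]),np.hstack([r(a,310,440,200,275,400,300),r(b,355,455,220,340,400,300)])])
cv2.imwrite('pics/z1.png',t[:,:,::-1])
E
```

```text
(no output)
```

View pics/z1.png

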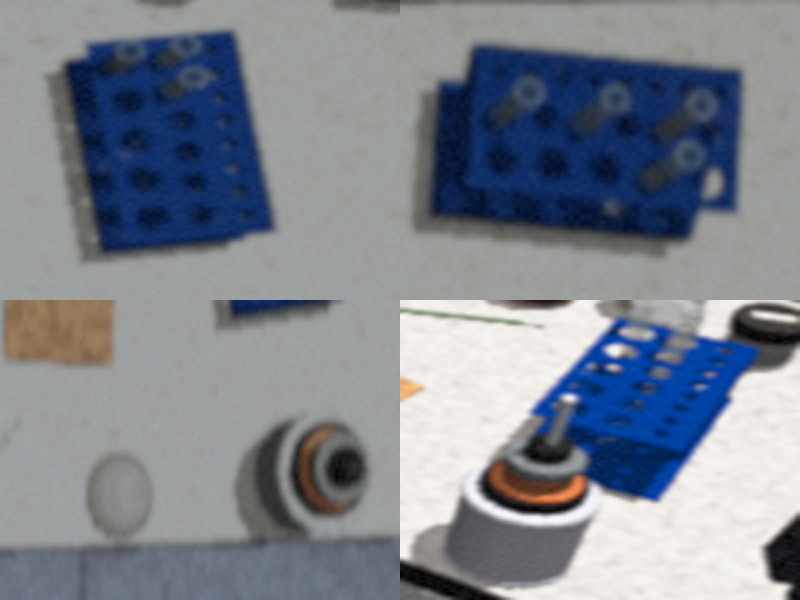

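```bash
python3 - <<'E'
from h import *
f=load('top0');im=f['img'];hsv=cv2.cvtColor(im,cv2.COLOR_RGB2HSV)
def comp(m,x0,x1,y0,y1):
    k=np.zeros(m.shape,np.uint8);k[y0:y1,x0:x1]=m[y0:y1,x0:x1]
    n,l,s,c=cv2.connectedComponentsWithStats(k);i=1+np.argmax(s[1:,4]);return (l==i).astype(np.uint8),s[i],c[i]
H,S,V=[hsv[...,i].astype(int) for i in range(3)]
def rep(n,c,z): print(n,c.round(1),ray(f,*c,z).round(4))
def mid(m):
    c,_=cv2.findContours(m,0,2);c=max(c,key=cv2.contourArea);r=cv2.minAreaRect(c);print(r);return np.array(r[0])
m,s,c=comp(((H<18)&(S>90)).astype(np.uint8),300,355,170,220);rep('mat',mid(m),.006)
m,s,c=comp(((H<18)&(S>90)).astype(np.uint8),390,440,220,262);print('cup flange',s,c,ray(f,*c,.117))
for n,p,z in [('tile',(211,247),.007),('pan',(128.5,213),.058),('flask',(348,249),.03),('stopper',(421.5,241.5),.165),('tap',(221,140),.38)]: rep(n,np.array(p,float),z)
m,s,c=comp(((H>100)&(H<130)&(S>150)&(V>60)).astype(np.uint8),370,440,120,215);rep('rack',mid(m),.08)
print(f['K'],f['rotation'])
r=lambda i,x0,x1,y0,y1,w,h:cv2.resize(i[y0:y1,x0:x1],(w,h),interpolation=cv2.INTER_CUBIC)
t=np.hstack([r(im,180,240,220,280,400,400),r(im,100,160,185,245,400,400)])
cv2.imwrite('pics/z2.png',t[:,:,::-1])
E
```

```text
((328.8151550292969, 197.75283813476562), (32.79510498046875, 32.36073303222656), 2.4895529747009277)
mat [328.8 197.8] [ 0.5383 -0.131   0.006 ]
cup flange [407 232  14  21 104] [411.13461538 242.86538462] [ 0.40294952 -0.32737259  0.117     ]
tile [211. 247.] [0.407  0.2017 0.007 ]
pan [128.5 213. ] [0.5016 0.417  0.058 ]
flask [348. 249.] [ 0.3926 -0.1763  0.03  ]
stopper [421.5 241.5] [ 0.4043 -0.3404  0.165 ]
tap [221. 140.] [0.6212 0.1393 0.38  ]
((401.4266662597656, 166.730224609375), (68.0802001953125, 41.990509033203125), 81.11934661865234)
rack [401.4 166.7] [ 0.6098 -0.3211  0.08  ]
[[527.19483792   0.         276.45534792]
 [  0.         527.19483792 209.11005876]
 [  0.           0.           1.        ]] [ 0.10035108 -0.01849952 -1.59324565]
```

View pics/z2.png

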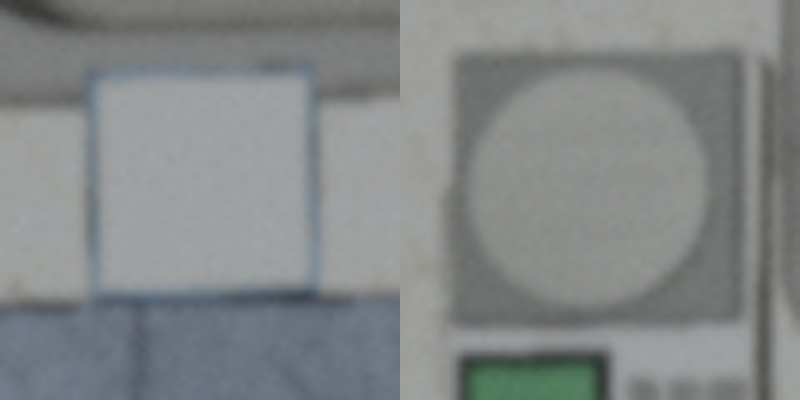

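>>> move_arm(gripper=[1,1,1,1,1,1,1,1], linear=[[0,0,-2],[0,0,-2],[0,0,-2],[0,0,-2],[0,0,-2],[0,0,-2],[0,0,-2],[0,0,-2]], twist=[-8.05,-8.05,-8.05,-8.05,-8.05,-8.05,-8.05,-8.05], squeeze=40)

```text
clock: 0.95
position: [0.2699, -0.5635, 0.3609]
tool_rot: [-3.141, -0.0, 1.576]
force: [0.9, -0.1, -0.1]
grip_width: 0.0856
finger_force: 0.0
```

>>> move_arm(gripper=[1,1,1,1,1,1], linear=[[2.8,2.7,0],[2.8,2.7,0],[2.8,2.7,0],[2.8,2.7,0],[2.8,2.6,0],[0,0,0]], twist=[0,0,0,0,0,0])

```text
clock: 1.55
position: [0.4078, -0.4193, 0.3604]
tool_rot: [3.14, -0.002, 1.578]
force: [-1.3, -0.1, -1.0]
grip_width: 0.0857
finger_force: 0.0
```

```bash
python3 - <<'E'
from h import *
f=grab('wrist','w1.png');np.savez('w1.npz',**{k:np.array(v) for k,v in f.items()});print(f['eye'],f['rotation'],monitor.observe()['position'])
print(proj(f,[.404,-.338,.165]))
E
```

```text
[ 0.40795674 -0.34470224  0.53499118] [-0.30027872 -0.00182818  0.00658424] [ 0.40569275 -0.42169693  0.36029642]
[274.02416326 113.73032083]
```

View pics/w1.png

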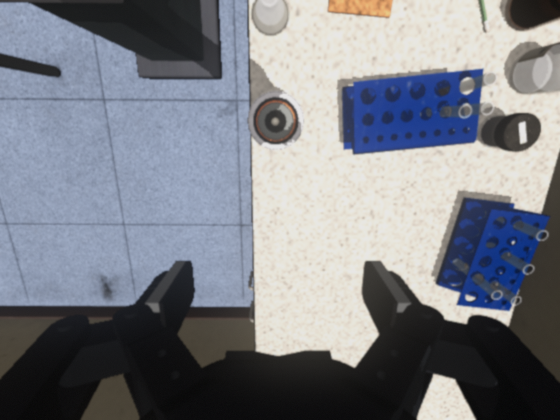

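```bash
python3 - <<'E'
from h import *
f=load('w1');im=f['img']
r=lambda i,x0,x1,y0,y1,w,h:cv2.resize(i[y0:y1,x0:x1],(w,h),interpolation=cv2.INTER_CUBIC)
t=np.hstack([r(im,245,305,90,150,360,360),r(im,345,495,60,160,432,288).copy() if 0 else cv2.copyMakeBorder(r(im,345,490,60,160,435,300),0,60,0,0,0)])
cv2.imwrite('pics/z3.png',t[:,:,::-1])
hsv=cv2.cvtColor(im,cv2.COLOR_RGB2HSV);H,S,V=[hsv[...,i].astype(int) for i in range(3)]
m=((H>100)&(H<130)&(S>150)&(V>70)).astype(np.uint8);m[:60]=0;m[160:]=0
c,_=cv2.findContours(m,0,2);c=max(c,key=cv2.contourArea);rc=cv2.minAreaRect(c);print(rc,[ray(f,*p,.08).round(4) for p in cv2.boxPoints(rc)],ray(f,*rc[0],.08))
m=((H<20)&(S>90)).astype(np.uint8);m[:90]=0;m[150:]=0;m[:,:245]=0;m[:,305:]=0
c=np.vstack(cv2.findContours(m,0,2)[0]);print(cv2.minEnclosingCircle(c),ray(f,*cv2.minEnclosingCircle(c)[0],.117),cv2.fitEllipse(c))
E
```

```text
((415.6683349609375, 111.18316650390625), (70.1501235961914, 130.64837646484375), 84.2894058227539) [array([ 0.5091, -0.2931,  0.08  ]), array([ 0.6944, -0.2746,  0.08  ]), array([ 0.7257, -0.372 ,  0.08  ]), array([ 0.5277, -0.393 ,  0.08  ])] [ 0.6143714  -0.33145273  0.08      ]
((275.3916931152344, 120.34124755859375), 20.705677032470703) [ 0.40539954 -0.34579361  0.117     ] ((275.3716125488281, 120.4211196899414), (38.40383529663086, 40.12619400024414), 1.9011458158493042)
```

View pics/z3.png

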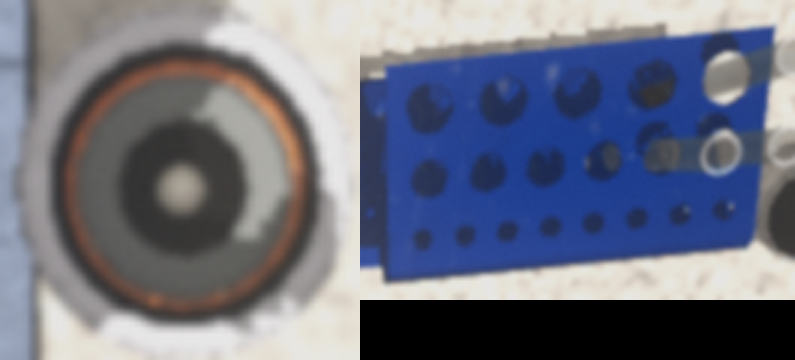

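```bash
python3 - <<'E'
from h import *
f=load('w1')
for u,v,z in [(275.5,121.2,.165),(275.5,121,.149),(275.4,120.4,.117),(368,119.3,.08),(387.7,117.3,.08),(407,115.3,.08),(426,113.3,.08),(368.3,95.7,.08),(392.7,93.3,.08),(417.3,91,.08)]: print(u,v,z,ray(f,u,v,z).round(4))
print(monitor.observe()['position'],monitor.observe()['tool_rot'])
E
```

```text
275.5 121.2 0.165 [ 0.4058 -0.3467  0.165 ]
275.5 121 0.149 [ 0.4057 -0.3465  0.149 ]
275.4 120.4 0.117 [ 0.4054 -0.3459  0.117 ]
368 119.3 0.08 [ 0.5444 -0.3435  0.08  ]
387.7 117.3 0.08 [ 0.5737 -0.3404  0.08  ]
407 115.3 0.08 [ 0.6022 -0.3374  0.08  ]
426 113.3 0.08 [ 0.6303 -0.3343  0.08  ]
368.3 95.7 0.08 [ 0.5415 -0.3104  0.08  ]
392.7 93.3 0.08 [ 0.577  -0.3069  0.08  ]
417.3 91 0.08 [ 0.6126 -0.3035  0.08  ]
[ 0.40569275 -0.42169693  0.36029642] [ 3.14128241e+00 -5.33412016e-04  1.57479926e+00]
```

```bash
python3 - <<'E'
from h import *
for n in ['wrist','top','scene']:
    f=grab(n,n+'2.png');np.savez(n+'2.npz',**{k:np.array(v) for k,v in f.items()});print(f['eye'],f['rotation'],monitor.observe()['position'])
    im=f['img'];hsv=cv2.cvtColor(im,cv2.COLOR_RGB2HSV);H,S,V=[hsv[...,i].astype(int) for i in range(3)]
    u,v=proj(f,[.4055,-.343,.117]);m=((H<20)&(S>90)).astype(np.uint8);k=np.zeros_like(m);k[int(v)-25:int(v)+25,int(u)-25:int(u)+25]=1
    c=np.vstack(cv2.findContours(m*k,0,2)[0]);e=cv2.minEnclosingCircle(c);print(n,(u,v),e,ray(f,*e[0],.117))
E
```

```text
[ 0.40628557 -0.34691926  0.53480675] [-0.30125028 -0.00073607  0.00383026] [ 0.40433882 -0.4232245   0.36017746]
wrist (np.float64(277.0170995783653), np.float64(116.23288459820442)) ((277.2368469238281, 118.34210205078125), 20.778738021850586) [ 0.40581124 -0.34576688  0.117     ]
[0.36152735 0.04792825 1.47845002] [ 0.10035108 -0.01849952 -1.59324565] [ 0.40360245 -0.42406797  0.3601495 ]
top (np.float64(417.0807226220056), np.float64(241.749092644156)) ((416.3103332519531, 242.20689392089844), 10.465211868286133) [ 0.40435923 -0.34093468  0.117     ]
[-0.23871362 -0.53068826  0.83647584] [ 0.90498387 -0.00403412 -0.90802005] [ 0.40325472 -0.42444862  0.3601011 ]
scene (np.float64(388.3762001584718), np.float64(290.1529208177976)) ((389.0, 291.5), 12.500100135803223) [ 0.40265398 -0.34600293  0.117     ]
```

>>> move_arm(gripper=[1,1,1,1,1,1,1,1], linear=[[4,0.1,0],[3.9,0.1,0],[0,0,4],[0,0,4],[0,0,4],[0,0,4],[0,0,3],[0,0,0]], twist=[0,0,0,0,0,0,0,0])

```text
clock: 2.55
position: [0.4037, -0.3444, 0.1671]
tool_rot: [-3.137, -0.003, 1.569]
force: [0.3, 0.5, 0.2]
grip_width: 0.0849
finger_force: 0.0
```

```bash
python3 - <<'E'
from h import *
f=grab('wrist','w3.png');np.savez('w3.npz',**{k:np.array(v) for k,v in f.items()});print(f['eye'],f['rotation'],monitor.observe()['position'])
g=grab('scene');s=monitor.observe();print(s['position'],s['force'])
u,v=proj(g,[.405,-.345,.17]);u=int(u);v=int(v);a=g['img'][v-60:v+60,u-60:u+60]
cv2.imwrite('pics/z4.png',np.hstack([cv2.resize(f['img'],(533,400)),cv2.copyMakeBorder(cv2.resize(a,(260,260),interpolation=2),0,140,0,0,0)])[:,:,::-1])
E
```

```text
[ 0.40554355 -0.27012848  0.34183562] [-0.29825708  0.00422738 -0.00166226] [ 0.40493094 -0.34495697  0.16953257]
[ 0.40583557 -0.34539139  0.1710084 ] [ 0.35673335 -0.02641188  0.16466775]
```

View pics/z4.png

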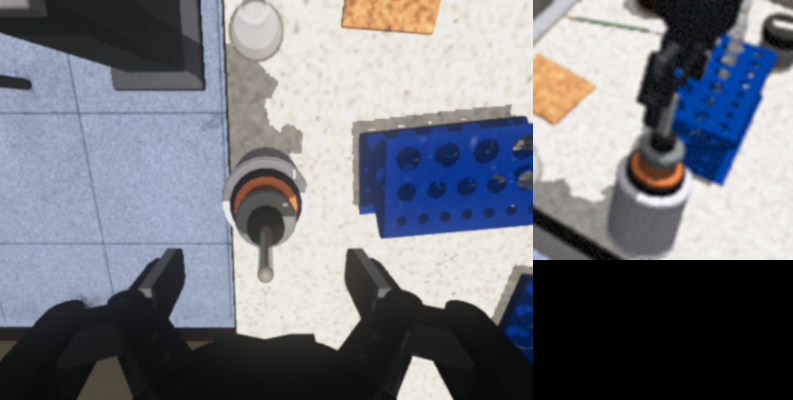

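```bash
python3 - <<'E'
from h import *
f=load('w3')
print(ray(f,278,286,.224),ray(f,278,234,.165),monitor.observe()['position'])
E
```

```text
[ 0.40501552 -0.34370283  0.224     ] [ 0.40480796 -0.34161599  0.165     ] [ 0.40583557 -0.34539139  0.1710084 ]
```

>>> move_arm(gripper=[1,1,1,1], linear=[[0,0,0.3],[0,0,0.3],[0,0,0],[0,0,0]], twist=[0,0,0,0])

```text
clock: 3.05
position: [0.4062, -0.3448, 0.1648]
tool_rot: [3.141, 0.0, 1.571]
force: [0.2, -0.3, 0.0]
grip_width: 0.0854
finger_force: 0.0
```

>>> move_arm(gripper=[1,1,1,0.5,0.5,0.5], linear=[[0,0,0.5],[0,0,0.5],[0,0,0.1],[0,0,0],[0,0,0],[0,0,0]], twist=[0,0,0,0,0,0], squeeze=30)

```text
clock: 3.65
position: [0.4061, -0.3447, 0.1534]
tool_rot: [3.141, 0.0, 1.571]
force: [-0.1, 0.2, 0.2]
grip_width: 0.0439
finger_force: 0.0
```

>>> move_arm(gripper=[0.2,0.2,0.2,0.2,0.2], linear=[[0,0,0],[0,0,0],[0,0,0],[0,0,0],[0,0,0]], twist=[0,0,0,0,0])

```text
clock: 4.15
position: [0.406, -0.3446, 0.1533]
tool_rot: [-3.142, -0.0, 1.571]
force: [-1.6, -0.8, -0.0]
grip_width: 0.0171
finger_force: 0.0
```

```bash
python3 - <<'E'
from h import *
f=grab('wrist','w5.png');g=grab('scene');s=monitor.observe();print(s['position'],s['force'],s['grip_width'],s['finger_force'])
u,v=proj(g,[.405,-.345,.16]);u=int(u);v=int(v);a=g['img'][v-40:v+40,u-40:u+40]
cv2.imwrite('pics/z5.png',np.hstack([cv2.resize(f['img'][180:420,150:430],(467,400)),cv2.copyMakeBorder(cv2.resize(a,(320,320),interpolation=2),0,80,0,0,0)])[:,:,::-1])
E
```

```text
[ 0.40601656 -0.34464167  0.15329198] [ 0.63941401 -0.31136944  0.82972055] 0.017311927908653497 0.0
```

View pics/z5.png

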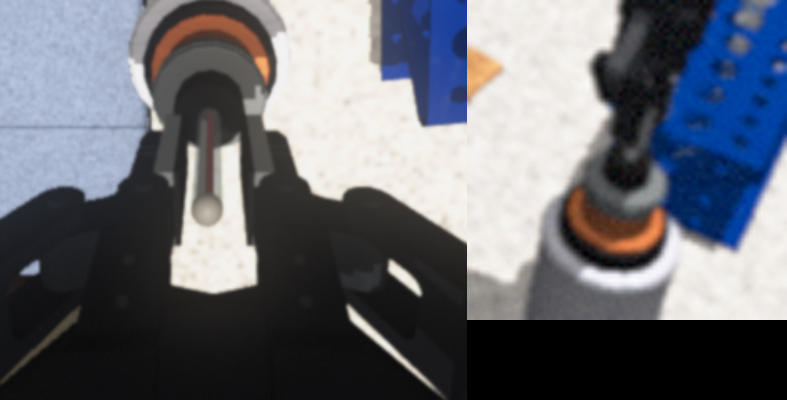

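```bash
python3 - <<'E'
from h import *
f=grab('wrist');np.savez('w6.npz',**{k:np.array(v) for k,v in f.items()});print(f['eye'])
for n,u,v in [('tipL',253,249),('tipLlow',252,284),('stemtop',274,306),('headtopcentre',276,247)]:
    for z in (.15,.165,.18,.224,.23): print(n,z,ray(f,u,v,z).round(4))
E
```

```text
[ 0.40699014 -0.2697793   0.32777871]
tipL 0.15 [ 0.3904 -0.3532  0.15  ]
tipL 0.165 [ 0.3918 -0.3462  0.165 ]
tipL 0.18 [ 0.3932 -0.3391  0.18  ]
tipL 0.224 [ 0.3973 -0.3185  0.224 ]
tipL 0.23 [ 0.3978 -0.3157  0.23  ]
tipLlow 0.15 [ 0.389 -0.38   0.15 ]
tipLlow 0.165 [ 0.3905 -0.3707  0.165 ]
tipLlow 0.18 [ 0.392  -0.3614  0.18  ]
tipLlow 0.224 [ 0.3965 -0.3341  0.224 ]
tipLlow 0.23 [ 0.3971 -0.3304  0.23  ]
stemtop 0.15 [ 0.4043 -0.3981  0.15  ]
stemtop 0.165 [ 0.4045 -0.3872  0.165 ]
stemtop 0.18 [ 0.4048 -0.3764  0.18  ]
stemtop 0.224 [ 0.4054 -0.3447  0.224 ]
stemtop 0.23 [ 0.4055 -0.3403  0.23  ]
headtopcentre 0.15 [ 0.4058 -0.3518  0.15  ]
headtopcentre 0.165 [ 0.4059 -0.3449  0.165 ]
headtopcentre 0.18 [ 0.406  -0.3379  0.18  ]
headtopcentre 0.224 [ 0.4063 -0.3176  0.224 ]
headtopcentre 0.23 [ 0.4064 -0.3149  0.23  ]
```

>>> move_arm(gripper=[0.45,0.45,0.45,0.45,0.45,0.45], linear=[[0,0,0],[0,0,0],[0,0,0],[0,0,0.15],[0,0,0.15],[0,0,0]], twist=[0,0,0,0,0,0])

```text
clock: 4.9
position: [0.4059, -0.3446, 0.15]
tool_rot: [-3.141, -0.0, 1.571]
force: [-0.6, -0.0, 0.5]
grip_width: 0.0382
finger_force: 0.0
```

>>> move_arm(gripper=[0.2,0.2,0.2,0.2,0.2], linear=[[0,0,0],[0,0,0],[0,0,0],[0,0,0],[0,0,0]], twist=[0,0,0,0,0])

```text
clock: 5.4
position: [0.406, -0.3447, 0.1503]
tool_rot: [3.142, 0.0, 1.571]
force: [-0.9, -0.5, -0.4]
grip_width: 0.0172
finger_force: 0.0
```

>>> move_arm(gripper=[0.45,0.45,0.45,0.45,0.45,0.45], linear=[[0,0,0],[0,0,0],[0,0,0],[0,0,0.15],[0,0,0.15],[0,0,0]], twist=[0,0,0,0,0,0])

```text
clock: 6.0
position: [0.4059, -0.3446, 0.147]
tool_rot: [-3.141, -0.0, 1.571]
force: [-0.3, 0.3, 0.5]
grip_width: 0.0383
finger_force: 0.0
```

>>> move_arm(gripper=[0.2,0.2,0.2,0.2,0.2], linear=[[0,0,0],[0,0,0],[0,0,0],[0,0,0],[0,0,0]], twist=[0,0,0,0,0])

```text
clock: 6.5
position: [0.4061, -0.3446, 0.1473]
tool_rot: [3.142, -0.0, 1.571]
force: [-1.5, 0.3, -0.4]
grip_width: 0.0168
finger_force: 0.0
```

>>> move_arm(gripper=[0.45,0.45,0.45,0.45,0.45,0.45,0.45], linear=[[0,0,0],[0,0,0],[0,0,0],[0,0,0.3],[0,0,0.3],[0,0,0.3],[0,0,0]], twist=[0,0,0,0,0,0,0])

```text
clock: 7.2
position: [0.4058, -0.3445, 0.1378]
tool_rot: [-3.141, -0.001, 1.571]
force: [-0.2, -0.2, 0.2]
grip_width: 0.0385
finger_force: 0.0
```

>>> move_arm(gripper=[0.2,0.2,0.2,0.2,0.2], linear=[[0,0,0],[0,0,0],[0,0,0],[0,0,0],[0,0,0]], twist=[0,0,0,0,0])

```text
clock: 7.7
position: [0.4061, -0.3447, 0.1384]
tool_rot: [3.142, 0.0, 1.571]
force: [-0.1, 0.2, -0.1]
grip_width: 0.017
finger_force: 0.0
```

```bash
python3 - <<'E'
from h import *
f=grab('wrist','w7.png');g=grab('scene');s=monitor.observe();print(s['position'],s['force'],s['grip_width'],s['finger_force'])
u,v=proj(g,[.405,-.345,.16]);u=int(u);v=int(v);a=g['img'][v-30:v+30,u-30:u+30]
cv2.imwrite('pics/z6.png',np.hstack([cv2.resize(f['img'][180:420,150:430],(467,400)),cv2.copyMakeBorder(cv2.resize(a,(320,320),interpolation=2),0,80,0,0,0)])[:,:,::-1])
E
```

```text
[ 0.40605793 -0.34468099  0.13833036] [ 0.14580722 -0.53881012 -1.2085573 ] 0.017071299939084777 0.0
```

View pics/z6.png

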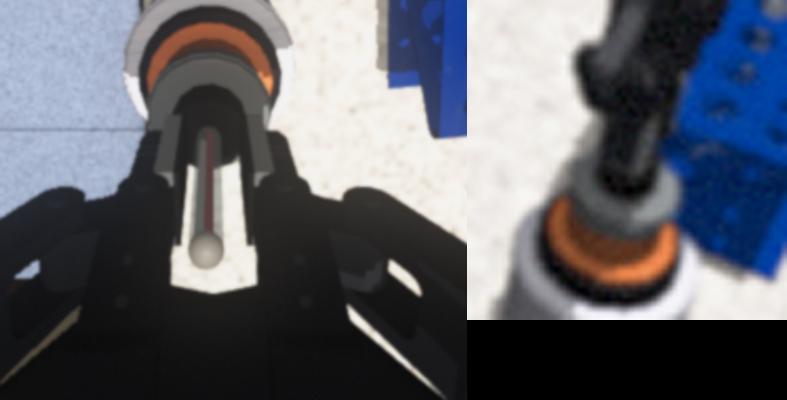

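>>> move_arm(gripper=[0.45,0.45,0.45,0.45,0.45,0.45,0.45], linear=[[0,0,0],[0,0,0],[0,0,0],[0,0,0.5],[0,0,0.5],[0,0,0.2],[0,0,0]], twist=[0,0,0,0,0,0,0])

```text
clock: 8.5
position: [0.4058, -0.3445, 0.1258]
tool_rot: [-3.141, -0.001, 1.571]
force: [-0.5, -0.1, 0.9]
grip_width: 0.0385
finger_force: 0.0
```

>>> move_arm(gripper=[0.2,0.2,0.2,0.2,0.2], linear=[[0,0,0],[0,0,0],[0,0,0],[0,0,0],[0,0,0]], twist=[0,0,0,0,0])

```text
clock: 9.0
position: [0.4061, -0.3447, 0.1264]
tool_rot: [3.141, 0.0, 1.571]
force: [-0.6, 0.9, 0.6]
grip_width: 0.025
finger_force: 29.6
```

>>> move_arm(gripper=[0.45,0.45,0.45,0.45,0.45,0.45,0.45], linear=[[0,0,0],[0,0,0],[0,0,0],[0,0,0.3],[0,0,0.3],[0,0,0],[0,0,0]], twist=[0,0,0,0,0,0,0])

```text
clock: 9.7
position: [0.406, -0.3446, 0.1201]
tool_rot: [-3.141, -0.0, 1.571]
force: [-1.0, -0.0, -1.2]
grip_width: 0.0386
finger_force: 0.0
```

>>> move_arm(gripper=[0.2,0.2,0.2,0.2,0.2], linear=[[0,0,0],[0,0,0],[0,0,0],[0,0,0],[0,0,0]], twist=[0,0,0,0,0])

```text
clock: 10.2
position: [0.4061, -0.3447, 0.1204]
tool_rot: [3.141, 0.0, 1.571]
force: [-0.3, -0.0, 3.8]
grip_width: 0.0254
finger_force: 29.5
```

>>> move_arm(gripper=[0.2,0.2,0.2,0.2,0.2,0.2,0.2,0.2], linear=[[0,0,-0.5],[0,0,-1],[0,0,-2],[0,0,-2.5],[0,0,-2.5],[0,0,-2.5],[0,0,-2],[0,0,0]], twist=[0,0,0,0,0,0,0,0])

```text
clock: 11.0
position: [0.407, -0.3453, 0.2535]
tool_rot: [3.138, 0.003, 1.571]
force: [-0.8, -0.5, -0.4]
grip_width: 0.0254
finger_force: 29.6
```

```bash
python3 - <<'E'
from h import *
f=grab('wrist','w8.png');np.savez('w8.npz',**{k:np.array(v) for k,v in f.items()});g=grab('scene');np.savez('s8.npz',**{k:np.array(v) for k,v in g.items()});s=monitor.observe();print(s['position'],s['force'],s['grip_width'],s['finger_force'],f['eye'])
u,v=proj(g,[.405,-.345,.22]);u=int(u);v=int(v);a=g['img'][v-65:v+65,u-55:u+55]
print(u,v)
cv2.imwrite('pics/z7.png',np.hstack([cv2.resize(f['img'][100:420,150:500],(470,430)),cv2.copyMakeBorder(cv2.resize(a,(330,390),interpolation=2),0,40,0,0,0)])[:,:,::-1])
E
```

```text
[ 0.40602853 -0.34467942  0.25078766] [ 0.66399605  0.81142953 -0.66185689] 0.025412440601674104 29.57475155380962 [ 0.40736953 -0.26990339  0.42777822]
396 259
```

View pics/z7.png

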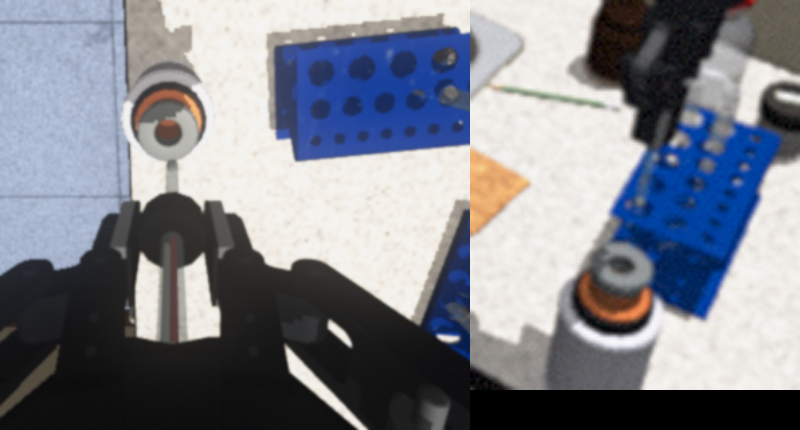

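```bash
cat >> h.py <<'E'
def holes(f,y0=60,y1=260):
    im=f['img'];h=cv2.cvtColor(im,cv2.COLOR_RGB2HSV);H,S,V=[h[...,i].astype(int) for i in range(3)]
    m=((H>100)&(H<130)&(S>150)&(V>100)).astype(np.uint8)
    c,hi=cv2.findContours(m,cv2.RETR_CCOMP,2);out=[]
    for k,q in enumerate(c):
        if hi[0][k][3]>=0 and cv2.contourArea(q)>40:
            (e,ax,an)=cv2.fitEllipse(q);out.append((np.round(e,1),np.round(ax,1),ray(f,*e,.08).round(4)))
    return out
E
python3 - <<'E'
from h import *
f=load('w8')
print(ray(f,278,219,.209))
for o in holes(f): print(*o)
print('w1')
for o in holes(load('wrist2')): print(*o)
E
```

```text
[ 0.40834335 -0.34700547  0.209     ]
[542.5 347.9] [ 9.7 13.1] [ 0.8032 -0.5967  0.08  ]
[525.2 337.9] [11.9 16. ] [ 0.7727 -0.5785  0.08  ]
[534.3 317.5] [11.9 16.7] [ 0.7767 -0.5428  0.08  ]
[544.3 296.1] [11.1 18.3] [ 0.7811 -0.5073  0.08  ]
[384.4 204.5] [ 8.8 10.6] [ 0.5426 -0.3734  0.08  ]
[402.5 203. ] [7.7 8.4] [ 0.5651 -0.3715  0.08  ]
[472.7 195.5] [7.1 8.2] [ 0.6514 -0.3619  0.08  ]
[491.  193.2] [ 6.5 10.6] [ 0.6736 -0.359   0.08  ]
[387.7 181.1] [13.1 14.7] [ 0.5433 -0.3435  0.08  ]
[412.1 178.9] [12.7 13.9] [ 0.5728 -0.3408  0.08  ]
[436.  176.1] [12.9 15.8] [ 0.6016 -0.3374  0.08  ]
[459.8 173.5] [13.1 16. ] [ 0.63   -0.3342  0.08  ]
[388.4 153.4] [17.2 19.2] [ 0.5403 -0.31    0.08  ]
[419.7 150.3] [16.4 19.2] [ 0.5771 -0.3063  0.08  ]
[450.3 147.6] [16.8 20.4] [ 0.6129 -0.3032  0.08  ]
[480.8 143.7] [17.5 21.9] [ 0.6482 -0.2987  0.08  ]
w1
[472.1 295.4] [10.8 15.5] [ 0.7605 -0.6512  0.08  ]
[502.4 268.2] [ 9.8 12.4] [ 0.8028 -0.5958  0.08  ]
[487.5 259.4] [10.8 14.9] [ 0.7727 -0.5788  0.08  ]
[514.1 238.8] [ 9.3 12.6] [ 0.8095 -0.5397  0.08  ]
[494.2 240.5] [11.2 15.3] [ 0.7764 -0.543   0.08  ]
[502.2 220.1] [12.5 13.8] [ 0.7813 -0.5061  0.08  ]
[366.7 137.5] [7.1 8.2] [ 0.5427 -0.3731  0.08  ]
[369.  117.3] [11.8 12.9] [ 0.5433 -0.3437  0.08  ]
[388.9 115.3] [11.6 12.5] [ 0.5728 -0.3407  0.08  ]
[408.2 113.5] [11.5 14.1] [ 0.6014 -0.338   0.08  ]
[427.8 110.9] [12.2 14.1] [ 0.63   -0.3343  0.08  ]
[368.1  94.5] [12.6 17.7] [ 0.5389 -0.3118  0.08  ]
[393.8  91.5] [14.9 16.3] [ 0.5761 -0.3076  0.08  ]
[419.6  89.7] [12.4 18.1] [ 0.6135 -0.3049  0.08  ]
[444.4  85.7] [14.8 17.7] [ 0.6488 -0.2994  0.08  ]
```

>>> move_arm(gripper=[0.2,0.2,0.2,0.2,0.2,0.2,0.2,0.2], linear=[[0.1,3.5,0],[0.2,3.5,0],[0.2,3.5,0],[0.1,3.5,0],[0,2.7,0],[0,0,3.5],[0,0,3.5],[0,0,2.5]], twist=[0,0,0,0,0,0,0,0])

```text
clock: 11.9
position: [0.572, -0.3379, 0.152]
tool_rot: [-3.139, -0.002, 1.571]
force: [0.1, -0.4, -0.7]
grip_width: 0.0254
finger_force: 29.7
```

>>> move_arm(gripper=[0.2,0.2,0.2], linear=[[0,0,0.5],[0,0,0.5],[0,0,0]], twist=[0,0,0])

```text
clock: 12.2
position: [0.5732, -0.3387, 0.1457]
tool_rot: [3.141, 0.0, 1.571]
force: [1.0, -0.2, 0.2]
grip_width: 0.0257
finger_force: 29.7
```

```bash
python3 - <<'E'
from h import *
f=grab('wrist','w9.png');np.savez('w9.npz',**{k:np.array(v) for k,v in f.items()});g=grab('scene');np.savez('s9.npz',**{k:np.array(v) for k,v in g.items()});s=monitor.observe();print(s['position'],s['force'],s['grip_width'],s['finger_force'],f['eye'])
for o in holes(f): print(*o)
u,v=proj(g,[.573,-.34,.09]);u=int(u);v=int(v);a=g['img'][v-40:v+40,u-40:u+40]
cv2.imwrite('pics/z8.png',np.hstack([cv2.resize(f['img'][130:270,200:360],(480,420),interpolation=2),cv2.copyMakeBorder(cv2.resize(a,(320,320),interpolation=2),0,100,0,0,0)])[:,:,::-1])
E
```

```text
[ 0.57354653 -0.33891313  0.14650398] [-0.07453349  0.22029408 -0.15382776] 0.025159535740777984 29.658859138653497 [ 0.57413452 -0.26384928  0.32021179]
[534.4 366.2] [ 7.4 10.8] [ 0.8431 -0.5113  0.08  ]
[314.4 238. ] [10.4 13. ] [ 0.6071 -0.3659  0.08  ]
[363.6 234. ] [ 9.4 10.7] [ 0.651 -0.362  0.08 ]
[338.6 235.9] [10.4 12.2] [ 0.6288 -0.3639  0.08  ]
[413.2 229.9] [ 9.2 11.3] [ 0.6948 -0.3581  0.08  ]
[342.2 205.3] [17.9 20.4] [ 0.6301 -0.3352  0.08  ]
[386.2 211.9] [31.8 60.6] [ 0.6689 -0.3413  0.08  ]
[402.6 185. ] [10.8 21.3] [ 0.6802 -0.3174  0.08  ]
[306.9 157. ] [6.3 9.8] [ 0.5983 -0.2937  0.08  ]
[366.7 163.5] [24.2 28.5] [ 0.6481 -0.2991  0.08  ]
```

View pics/z8.png

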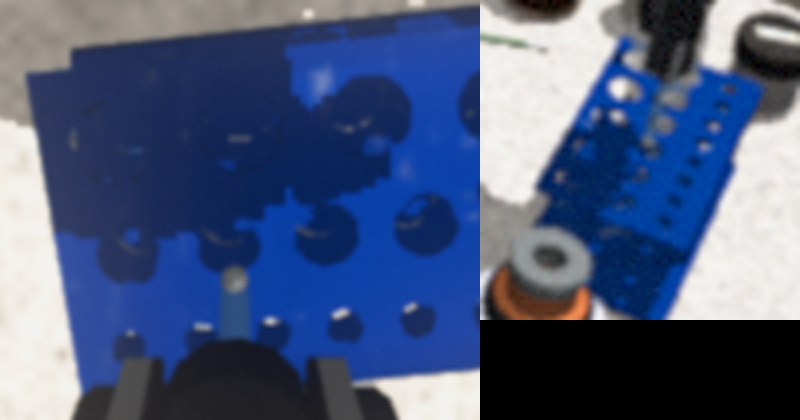

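```bash
python3 - <<'E'
from h import *
f=load('w9')
for u,v,z in [(278,221.7,.105),(278,221.7,.1),(278,219.5,.105),(276.3,211,.08),(200+127/3,130+247/3,.08),(200+326/3,130+234/3,.08)]:print(ray(f,u,v,z).round(4))
E
```

```text
[ 0.5744 -0.3413  0.105 ]
[ 0.5745 -0.3431  0.1   ]
[ 0.5744 -0.3395  0.105 ]
[ 0.573  -0.3404  0.08  ]
[ 0.5434 -0.3416  0.08  ]
[ 0.6011 -0.3377  0.08  ]
```

>>> move_arm(gripper=[0.2,0.2,0.2,0.2,0.2], linear=[[0.05,-0.15,0],[0,0,1],[0,0,1],[0,0,1],[0,0,0]], twist=[0,0,0,0,0])

```text
clock: 12.8
position: [0.5706, -0.3377, 0.1132]
tool_rot: [-3.139, -0.001, 1.571]
force: [0.2, 0.6, -0.7]
grip_width: 0.0256
finger_force: 29.7
```

>>> move_arm(gripper=[0.2,0.2,0.2,0.2], linear=[[0,0,1],[0,0,1],[0,0,1],[0,0,0]], twist=[0,0,0,0])

```text
clock: 13.2
position: [0.5707, -0.3378, 0.0835]
tool_rot: [-3.14, -0.001, 1.571]
force: [-0.9, 0.7, 0.4]
grip_width: 0.0256
finger_force: 29.7
```

```bash
python3 - <<'E'
from h import *
f=grab('wrist','w10.png');np.savez('w10.npz',**{k:np.array(v) for k,v in f.items()});s=monitor.observe();print(s['position'],s['force'],s['grip_width'],s['finger_force'],f['eye'])
E
```

```text
[ 0.5711623  -0.33791218  0.08440905] [-0.84191705 -0.73599559  0.01146771] 0.025282674410726205 29.660980436383397 [ 0.57203668 -0.26306355  0.25804636]
```

>>> move_arm(gripper=[0.2,0.2,0.2,0.2,0.2], linear=[[0,0,0.6],[0,0,0.6],[0,0,0.6],[0,0,0.3],[0,0,0]], twist=[0,0,0,0,0])

```text
clock: 13.75
position: [0.5713, -0.338, 0.0637]
tool_rot: [-3.141, -0.0, 1.571]
force: [0.3, 1.1, 0.1]
grip_width: 0.0255
finger_force: 29.7
```

>>> move_arm(gripper=[0.2,0.2,0.2,0.2,0.2], linear=[[0,0,0.3],[0,0,0.3],[0,0,0.2],[0,0,0],[0,0,0]], twist=[0,0,0,0,0])

```text
clock: 14.25
position: [0.5716, -0.3381, 0.0563]
tool_rot: [3.142, -0.0, 1.571]
force: [-0.5, 0.4, -0.5]
grip_width: 0.0258
finger_force: 29.7
```

>>> move_arm(gripper=[0.2,0.2,0.2,0.2], linear=[[0,0,0.2],[0,0,0.1],[0,0,0.1],[0,0,0]], twist=[0,0,0,0])

```text
clock: 14.65
position: [0.5715, -0.3381, 0.0521]
tool_rot: [-3.141, -0.0, 1.571]
force: [-0.4, -0.1, -0.5]
grip_width: 0.0251
finger_force: 29.7
```

Small steps, then open partly.

>>> move_arm(gripper=[0.2,0.2,0.2], linear=[[0,0,0.1],[0,0,0.05],[0,0,0]], twist=[0,0,0])

```text
clock: 14.95
position: [0.5717, -0.3382, 0.0516]
tool_rot: [3.141, 0.0, 1.571]
force: [-4.4, 1.4, 11.1]
grip_width: 0.0257
finger_force: 30.7
```

>>> move_arm(gripper=[0.45,0.45,0.45,0.45,0.45], linear=[[0,0,0],[0,0,0],[0,0,0],[0,0,0],[0,0,0]], twist=[0,0,0,0,0])

```text
clock: 15.45
position: [0.5715, -0.3381, 0.0507]
tool_rot: [-3.142, -0.0, 1.571]
force: [0.1, -0.8, 0.4]
grip_width: 0.0381
finger_force: 0.0
```

>>> move_arm(gripper=[0.45,0.45,0.45,0.45,0.45,0.45,0.45], linear=[[0,0,-1],[0,0,-2],[0,0,-3],[0,0,-4],[0,0,-4],[0,0,-2],[0,0,0]], twist=[0,0,0,0,0,0,0])

```text
clock: 16.15
position: [0.5729, -0.3387, 0.215]
tool_rot: [3.137, 0.003, 1.571]
force: [-0.3, 0.2, 0.4]
grip_width: 0.0386
finger_force: 0.0
```

```bash
python3 - <<'E'
from h import *
f=grab('wrist','w11.png');np.savez('w11.npz',**{k:np.array(v) for k,v in f.items()});g=grab('scene');np.savez('s11.npz',**{k:np.array(v) for k,v in g.items()});s=monitor.observe();print(s['position'],s['force'],s['grip_width'],s['finger_force'],f['eye'])
u,v=proj(g,[.573,-.34,.11]);u=int(u);v=int(v);a=g['img'][v-50:v+50,u-45:u+45]
cv2.imwrite('pics/z9.png',np.hstack([cv2.resize(f['img'][60:300],(560,240)),cv2.resize(a,(216,240),interpolation=2)])[:,:,::-1])
E
```

```text
[ 0.57150218 -0.33817787  0.21138768] [ 0.05522263  0.33542305 -0.98719671] 0.03819425336786688 0.0 [ 0.5729978  -0.26339838  0.38931354]
```

View pics/z9.png

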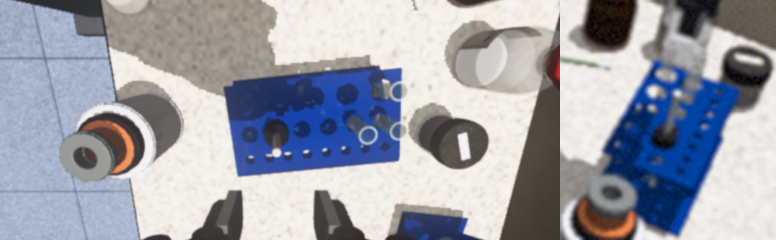

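```bash
python3 - <<'E'
from h import *
f=load('w11');print(ray(f,86,217,.149),ray(f,112,205,.117))
f=load('w8');print(ray(f,150+168*.745,100+131*.744,.149))
E
```

```text
[ 0.40636044 -0.34581427  0.149     ] [ 0.41200798 -0.34442301  0.117     ]
[ 0.40577898 -0.34537772  0.149     ]
```

>>> move_arm(gripper=[0.75,0.75,0.75,0.75,0.75,0.75,0.75,0.75], linear=[[0,-3.5,0],[-0.2,-3.5,0],[-0.2,-3.5,0],[-0.2,-3.5,0],[0,-2.65,0],[0,0,3],[0,0,3],[0,0,2]], twist=[0,0,0,0,0,0,0,0])

```text
clock: 17.05
position: [0.4038, -0.3435, 0.1285]
tool_rot: [-3.14, -0.002, 1.571]
force: [0.6, -0.6, -0.2]
grip_width: 0.0638
finger_force: 0.0
```

>>> move_arm(gripper=[0.75,0.75,0.75,0.75], linear=[[0,0,1],[0,0,0.8],[0,0,0.5],[0,0,0]], twist=[0,0,0,0])

```text
clock: 17.45
position: [0.405, -0.3441, 0.1077]
tool_rot: [-3.141, -0.0, 1.571]
force: [-0.3, -0.3, 0.4]
grip_width: 0.064
finger_force: 0.0
```

>>> move_arm(gripper=[0.4,0.4,0.4,0.4,0.4,0.4], linear=[[0,0,0],[0,0,0],[0,0,0],[0,0,0],[0,0,0],[0,0,0]], twist=[0,0,0,0,0,0])

```text
clock: 18.05
position: [0.4054, -0.3445, 0.1088]
tool_rot: [3.141, 0.001, 1.571]
force: [-0.5, 1.4, 5.6]
grip_width: 0.0443
finger_force: 29.5
```

>>> move_arm(gripper=[0.4,0.4,0.4,0.4,0.4,0.4,0.4,0.4], linear=[[0,0,-0.5],[0,0,-1],[0,0,-2],[0,0,-3],[0,0,-3],[1,1,-2],[2.5,1,0],[4,1,0]], twist=[0,0,0,0,0,0,0,0])

```text
clock: 18.85
position: [0.4354, -0.2699, 0.2242]
tool_rot: [3.14, 0.001, 1.568]
force: [1.2, 0.7, -0.6]
grip_width: 0.0443
finger_force: 30.7
```

>>> move_arm(gripper=[0.4,0.4,0.4,0.4,0.4,0.4,0.4,0.4], linear=[[4.5,0.5,0],[4.5,0.5,0],[4.5,0,0],[4.5,0,0],[4.5,0,0],[4.5,0,0],[4.5,0,0],[4.5,-0.5,0]], twist=[0,0,0,0,0,0,0,0])

```text
clock: 19.65
position: [0.4401, 0.0926, 0.2239]
tool_rot: [3.14, 0.0, 1.57]
force: [0.9, -0.3, -0.1]
grip_width: 0.0444
finger_force: 30.7
```

>>> move_arm(gripper=[0.4,0.4,0.4,0.4,0.4], linear=[[2.5,-1,0],[1,-1,0],[0,-1,0],[0,0,0],[0,0,0]], twist=[0,0,0,0,0])

```text
clock: 20.15
position: [0.4105, 0.1244, 0.2231]
tool_rot: [3.141, 0.001, 1.569]
force: [-0.2, 0.2, -0.7]
grip_width: 0.0444
finger_force: 30.7
```

```bash
python3 - <<'E'
from h import *
f=grab('wrist','w12.png');np.savez('w12.npz',**{k:np.array(v) for k,v in f.items()});s=monitor.observe();print(s['position'],s['tool_rot'],s['force'],s['grip_width'],s['finger_force'],s['qpos'].round(2))
im=f['img'];print([proj(f,p).round() for p in [(.358,.155,.007),(.453,.155,.007),(.453,.25,.007),(.358,.25,.007)]])
E
```

```text
[0.41061527 0.1246111  0.22302726] [3.14102110e+00 3.54294179e-04 1.56872941e+00] [ 0.35733693 -0.52618905 -0.2298891 ] 0.044132006247921275 30.727087687700987 [ 0.14  0.23 -0.66  2.03  0.17  0.94 -0.62]
[array([238., 154.]), array([309., 154.]), array([311.,  76.]), array([234.,  76.])]
```

```bash
cat >> h.py <<'E'
def rectmask(f,m,z,minA=200):
    c,_=cv2.findContours(m.astype(np.uint8),0,2)
    for q in c:
        h=cv2.convexHull(q)
        if cv2.contourArea(h)>minA:
            r=cv2.minAreaRect(q);B=[ray(f,*p,z) for p in cv2.boxPoints(r)];print(np.round(r[0],1),np.round(r[1],1),round(r[2],1),'c',np.mean(B,0).round(4),'sides',np.linalg.norm(B[0]-B[1]).round(4),np.linalg.norm(B[1]-B[2]).round(4))
E
python3 - <<'E'
from h import *
f=load('w12');im=f['img'];h=cv2.cvtColor(im,cv2.COLOR_RGB2HSV);H,S,V=[h[...,i].astype(int) for i in range(3)]
print(h[115,200:340:4].tolist())
print(h[40:190:4,270].tolist())
for s in (30,60):
    m=(H>95)&(H<125)&(S>s)&(V>100);k=np.zeros_like(m);k[60:180,215:335]=1
    rectmask(f,m&k,.007);print()
E
```

```text
[[109, 45, 213], [109, 45, 210], [110, 46, 212], [109, 47, 200], [109, 45, 208], [111, 45, 197], [110, 44, 209], [110, 44, 201], [109, 48, 165], [110, 45, 186], [107, 58, 132], [19, 36, 201], [19, 35, 202], [18, 35, 202], [19, 35, 202], [19, 35, 202], [19, 35, 203], [19, 35, 203], [20, 35, 203], [19, 35, 204], [19, 34, 204], [19, 34, 205], [0, 1, 244], [150, 1, 244], [0, 1, 244], [0, 1, 244], [150, 1, 244], [150, 1, 244], [108, 37, 215], [18, 6, 206], [18, 6, 203], [17, 9, 189], [8, 5, 205], [15, 5, 205], [8, 5, 205]]
[[26, 7, 245], [26, 7, 245], [20, 6, 245], [20, 3, 245], [24, 5, 245], [26, 7, 244], [23, 9, 245], [26, 7, 244], [19, 12, 242], [15, 7, 208], [108, 5, 238], [150, 1, 244], [150, 1, 244], [150, 1, 244], [19, 12, 229], [20, 33, 206], [19, 34, 205], [18, 35, 205], [19, 34, 204], [19, 35, 204], [19, 35, 203], [19, 37, 202], [19, 34, 201], [19, 34, 200], [19, 36, 200], [19, 35, 199], [20, 37, 199], [19, 36, 199], [103, 17, 134], [18, 24, 182], [23, 4, 242], [23, 4, 244], [21, 10, 244], [25, 6, 244], [24, 5, 244], [23, 9, 244], [18, 13, 239], [21, 7, 244]]
[264.  119.5] [119.  98.] 90.0 c [0.394  0.1944 0.007 ] sides 0.1194 0.1472

[274.5 115. ] [76. 75.] 90.0 c [0.4076 0.2024 0.007 ] sides 0.0928 0.093
```

>>> move_arm(gripper=[0.4,0.4,0.4,0.4,0.4,0.4,0.4,0.4], linear=[[3,-0.2,0],[3,-0.2,0],[1.9,0,0],[0,0,3],[0,0,4],[0,0,4],[0,0,4],[0,0,3]], twist=[0,0,0,0,0,0,0,0])

```text
clock: 21.0
position: [0.406, 0.2037, 0.0406]
tool_rot: [-3.14, 0.001, 1.569]
force: [1.1, 0.3, -0.3]
grip_width: 0.0442
finger_force: 30.7
```

>>> move_arm(gripper=[0.4,0.4,0.4,0.4,0.4,0.4], linear=[[0,0,2],[0,0,1.5],[0,0,1],[0,0,0.5],[0,0,0],[0,0,0]], twist=[0,0,0,0,0,0])

```text
clock: 21.6
position: [0.4065, 0.2049, -0.0067]
tool_rot: [3.141, -0.0, 1.57]
force: [0.1, 0.2, -0.0]
grip_width: 0.0441
finger_force: 30.7
```

>>> move_arm(gripper=[0.4,0.4,0.4,0.4], linear=[[0,0,0.2],[0,0,0.2],[0,0,0.1],[0,0,0]], twist=[0,0,0,0])

```text
clock: 22.0
position: [0.406, 0.2048, -0.0122]
tool_rot: [-3.142, 0.0, 1.571]
force: [0.5, 0.1, 0.2]
grip_width: 0.0443
finger_force: 30.7
```

>>> move_arm(gripper=[0.4,0.4,0.4], linear=[[0,0,0.1],[0,0,0.05],[0,0,0]], twist=[0,0,0])

```text
clock: 22.3
position: [0.4062, 0.2049, -0.0133]
tool_rot: [3.141, 0.0, 1.571]
force: [-2.9, -1.7, 13.4]
grip_width: 0.0446
finger_force: 32.0
```

>>> move_arm(gripper=[0.75,0.75,0.75,0.75,0.75,0.75,0.75,0.75], linear=[[0,0,0],[0,0,0],[0,0,0],[0,0,-1],[0,0,-3],[0,0,-4],[0,0,-4],[0,0,-4]], twist=[0,0,0,0,0,0,0,0])

```text
clock: 23.1
position: [0.4054, 0.2048, 0.1485]
tool_rot: [-3.141, -0.0, 1.571]
force: [0.6, -0.2, 0.2]
grip_width: 0.064
finger_force: 0.0
```

>>> move_arm(gripper=[0.75,0.75,0.75,0.75,0.75,0.75,0.75,0.75], linear=[[-2,1,-4],[-4,1,-2.8],[-4.5,1,0],[-4.5,0,0],[-4.5,0,0],[-4.5,0,0],[-4.5,0,0],[-4.5,0,0]], twist=[0,0,0,0,0,0,0,0])

```text
clock: 23.9
position: [0.4354, -0.1268, 0.2151]
tool_rot: [3.141, 0.0, 1.571]
force: [0.4, -0.5, -0.3]
grip_width: 0.0639
finger_force: 0.0
```

```bash
python3 - <<'E'
from h import *
f=grab('top','t13.png');np.savez('t13.npz',**{k:np.array(v) for k,v in f.items()});s=monitor.observe();print(s['position'],s['force'])
im=f['img'];h=cv2.cvtColor(im,cv2.COLOR_RGB2HSV);H,S,V=[h[...,i].astype(int) for i in range(3)]
print([proj(f,p).round(1) for p in [(.4055,.203,.027),(.4055,.203,.007)]])
print(V[236:262,195:228].tolist())
E
```

```text
[ 0.4347772  -0.13377642  0.21470366] [ -2.62529226 -10.57489759  -0.45602157]
[array([209.8, 247.4]), array([210.5, 247.6])]
[[165, 168, 171, 170, 170, 170, 168, 169, 170, 169, 170, 169, 171, 169, 169, 169, 168, 171, 171, 169, 171, 169, 170, 171, 168, 168, 170, 170, 170, 167, 162, 147, 140], [164, 170, 171, 167, 169, 171, 170, 170, 169, 170, 169, 171, 168, 168, 165, 166, 168, 168, 168, 170, 169, 170, 170, 171, 170, 171, 171, 170, 170, 170, 164, 149, 143], [166, 169, 169, 169, 170, 169, 167, 169, 170, 169, 167, 165, 163, 159, 158, 155, 161, 163, 166, 168, 169, 169, 171, 170, 170, 170, 171, 171, 170, 171, 164, 149, 146], [166, 168, 169, 169, 171, 169, 168, 170, 170, 166, 157, 153, 150, 147, 141, 142, 147, 151, 156, 162, 168, 170, 170, 170, 171, 169, 171, 171, 169, 168, 161, 146, 145], [164, 170, 169, 169, 169, 169, 171, 167, 163, 155, 143, 134, 135, 131, 130, 131, 132, 136, 144, 151, 159, 166, 169, 170, 168, 170, 170, 170, 170, 169, 161, 143, 142], [163, 169, 170, 169, 170, 170, 170, 162, 154, 141, 131, 128, 125, 126, 127, 128, 129, 129, 132, 137, 146, 157, 167, 170, 171, 169, 169, 16
[... 2668 characters left out ...]
, 170, 170, 169, 166, 162, 157], [163, 169, 170, 170, 170, 169, 169, 170, 168, 169, 170, 169, 168, 168, 168, 169, 169, 170, 169, 170, 169, 171, 169, 171, 170, 170, 169, 169, 170, 167, 166, 161, 160], [163, 168, 171, 170, 168, 168, 170, 169, 169, 169, 169, 169, 170, 169, 168, 168, 168, 170, 170, 169, 171, 169, 169, 169, 170, 170, 169, 169, 169, 168, 165, 163, 160], [163, 170, 170, 169, 169, 169, 170, 170, 172, 171, 171, 169, 170, 170, 169, 170, 170, 171, 170, 171, 170, 169, 167, 170, 169, 167, 169, 169, 168, 168, 167, 159, 159], [164, 168, 169, 169, 167, 170, 169, 169, 168, 170, 170, 169, 167, 169, 166, 168, 167, 166, 168, 167, 168, 167, 167, 168, 166, 164, 165, 163, 164, 165, 162, 159, 158]]
```

>>> move_arm(gripper=[0.75,0.75,0.75,0.75,0.75,0.75,0.75,0.75], linear=[[-4.5,0,0],[-4.5,-0.5,0],[-4.5,-1,0],[-4,-1,0],[-3,-0.5,0],[-1.4,0,0],[0,0,0],[0,0,0]], twist=[0,0,0,0,0,0,0,0])

```text
clock: 24.75
position: [0.4064, -0.3429, 0.2145]
tool_rot: [3.141, -0.001, 1.572]
force: [0.4, 0.1, -0.9]
grip_width: 0.0637
finger_force: 0.0
```

```bash
python3 - <<'E'
from h import *
f=grab('wrist','w14.png');np.savez('w14.npz',**{k:np.array(v) for k,v in f.items()});s=monitor.observe();print(s['position'],s['force'])
im=f['img'];h=cv2.cvtColor(im,cv2.COLOR_RGB2HSV);H,S,V=[h[...,i].astype(int) for i in range(3)]
m=((H<20)&(S>90)).astype(np.uint8);u,v=proj(f,[.406,-.346,.125]);k=np.zeros_like(m);k[int(v)-60:int(v)+60,int(u)-50:int(u)+50]=1
c,hi=cv2.findContours(m*k,cv2.RETR_CCOMP,2)
for q in c:
    if cv2.contourArea(q)>80: e=cv2.fitEllipse(q);print(np.round(e[0],1),np.round(e[1],1),[ray(f,*e[0],z).round(4) for z in (.117,.135)])
cv2.imwrite('pics/z10.png',cv2.resize(im[120:260,200:360],(640,560),interpolation=2)[:,:,::-1])
E
```

```text
[ 0.40654184 -0.34263451  0.21454698] [-0.12614453  0.81635786  0.7437982 ]
[275.6 202.8] [54.8 56. ] [array([ 0.4053, -0.3461,  0.117 ]), array([ 0.4055, -0.341 ,  0.135 ])]
```

View pics/z10.png

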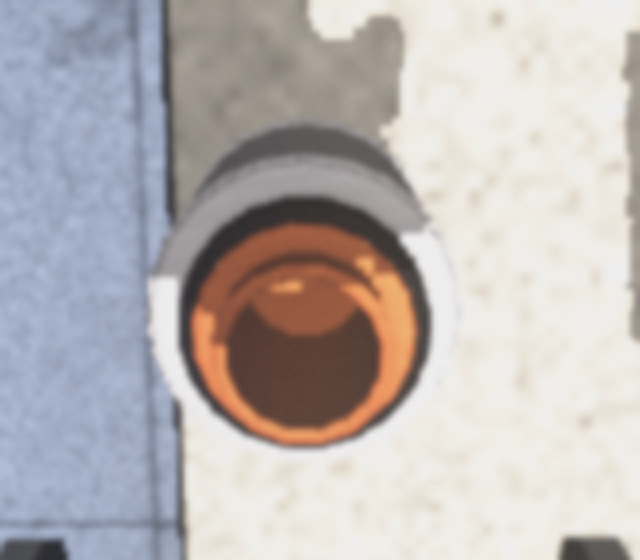

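>>> move_arm(gripper=[0.75,0.75,0.75,0.75,0.75,0.75,0.75], linear=[[-0.15,-0.2,3],[0,0,3],[0,0,3],[0,0,1.5],[0,0,1],[0,0,0.6],[0,0,0]], twist=[0,0,0,0,0,0,0])

```text
clock: 25.5
position: [0.4043, -0.3451, 0.0933]
tool_rot: [-3.142, -0.0, 1.572]
force: [-1.1, -0.3, 0.9]
grip_width: 0.0638
finger_force: 0.0
```

>>> move_arm(gripper=[0.35,0.35,0.35,0.35,0.35,0.35], linear=[[0,0,0],[0,0,0],[0,0,0],[0,0,0],[0,0,0],[0,0,0]], twist=[0,0,0,0,0,0], squeeze=40)

```text
clock: 26.1
position: [0.4044, -0.3459, 0.0944]
tool_rot: [3.141, 0.001, 1.571]
force: [-1.7, 1.6, 9.9]
grip_width: 0.0394
finger_force: 39.0
```

>>> move_arm(gripper=[0.35,0.35,0.35,0.35,0.35,0.35], linear=[[0,0,-0.5],[0,0,-0.8],[0,0,-1],[0,0,-1],[0,0,-1],[0,0,0]], twist=[0,0,0,0,0,0])

```text
clock: 26.7
position: [0.4047, -0.3462, 0.1379]
tool_rot: [3.14, 0.001, 1.571]
force: [0.7, 0.3, -1.9]
grip_width: 0.0392
finger_force: 40.5
```

```bash
python3 - <<'E'
from h import *
f=grab('scene','s15.png');s=monitor.observe();print(s['position'],s['force'],s['grip_width'],s['finger_force'])
g=grab('wrist','w15.png')
u,v=proj(f,[.405,-.345,.12]);u=int(u);v=int(v);a=f['img'][v-50:v+50,u-45:u+45]
cv2.imwrite('pics/z11.png',np.hstack([cv2.resize(g['img'],(480,360)),cv2.resize(a,(320,360),interpolation=2)])[:,:,::-1])
E
```

```text
[ 0.40427363 -0.34596688  0.13703773] [ 0.69115591 -0.08627213 -1.69420508] 0.03949139531338121 40.47959287650883
```

View pics/z11.png

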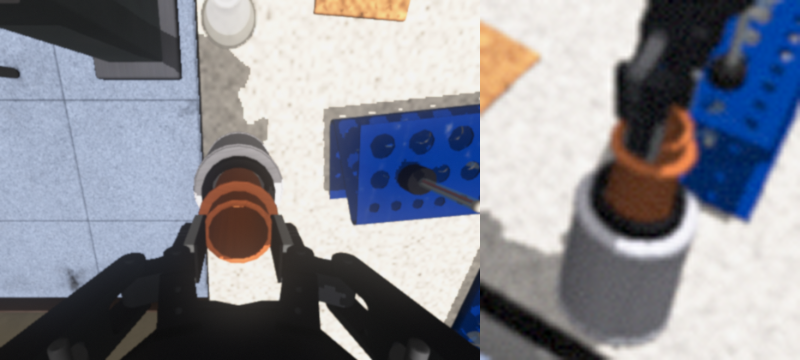

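>>> move_arm(gripper=[0.35,0.35,0.35,0.35,0.35,0.35,0.35,0.35], linear=[[0,0,-1],[0,0,-2],[0,0,-2],[0,0,-2],[0,0,-2],[0.5,0,-1],[1,0.5,0],[1.5,0.5,0]], twist=[0,0,0,0,0,0,0,0], squeeze=60)

```text
clock: 27.6
position: [0.4141, -0.3147, 0.2356]
tool_rot: [-3.141, -0.0, 1.57]
force: [0.0, -0.1, -1.5]
grip_width: 0.0388
finger_force: 61.1
```

>>> move_arm(gripper=[0.35,0.35,0.35,0.35,0.35,0.35,0.35,0.35], linear=[[2,0.5,0],[2.5,0.5,0],[3,0.5,0],[3,0.5,0],[3,0,0],[3,0,0],[3,0,0],[3,0,0]], twist=[0,0,0,0,0,0,0,0])

```text
clock: 28.4
position: [0.4333, -0.0881, 0.2354]
tool_rot: [-3.14, -0.0, 1.572]
force: [1.1, 0.3, -1.0]
grip_width: 0.039
finger_force: 61.0
```

>>> move_arm(gripper=[0.35,0.35,0.35,0.35,0.35,0.35,0.35,0.35], linear=[[3,0,0],[3,0,0],[3,0,0],[3,0,0],[3,0,0],[3,0,0],[3,0,0],[3,0,0]], twist=[0,0,0,0,0,0,0,0])

```text
clock: 29.2
position: [0.4327, 0.1514, 0.2354]
tool_rot: [-3.14, 0.0, 1.572]
force: [0.8, 0.1, -0.7]
grip_width: 0.0387
finger_force: 61.0
```

>>> move_arm(gripper=[0.35,0.35,0.35,0.35,0.35,0.35,0.35,0.35], linear=[[3,0.5,0],[3,1,0],[3,1,0],[3,1,0],[2,1,0],[1,1,0],[0.5,0.5,0],[0,0,0]], twist=[0,0,0,0,0,0,0,0])

```text
clock: 30.0
position: [0.4932, 0.3052, 0.2354]
tool_rot: [-3.14, 0.0, 1.572]
force: [-0.9, -0.8, -1.7]
grip_width: 0.0385
finger_force: 61.0
```

```bash
python3 - <<'E'
from h import *
f=grab('wrist','w16.png');np.savez('w16.npz',**{k:np.array(v) for k,v in f.items()});s=monitor.observe();print(s['position'],s['tool_rot'],s['force'],s['grip_width'],s['finger_force'],s['qpos'].round(2))
g=cv2.cvtColor(f['img'],cv2.COLOR_RGB2GRAY);print(proj(f,[.503,.418,.058]),289*.049/(f['eye'][2]-.058))
h=cv2.cvtColor(f['img'],cv2.COLOR_RGB2HSV)
u,v=proj(f,[.503,.418,.058]).astype(int)
print(h[v,u-70:u+70:4].tolist());print(h[max(v-90,0):v+60:4,u].tolist())
E
```

```text
[0.49316588 0.30445697 0.23561677] [-3.14039808e+00  4.64725907e-04  1.57143449e+00] [-0.11652214 -0.1395509  -1.58894155] 0.03860850454619311 61.0334481485188 [-0.16  0.49 -0.71  1.66  0.35  1.13 -0.96]
[285.86814796  83.6093701 ] 40.24842901037929
[[66, 107, 186], [66, 106, 188], [66, 103, 190], [57, 40, 64], [23, 26, 80], [19, 29, 195], [23, 28, 147], [30, 11, 111], [30, 13, 136], [30, 13, 138], [30, 13, 140], [30, 13, 141], [26, 12, 143], [26, 13, 142], [27, 11, 203], [27, 11, 203], [30, 9, 228], [25, 7, 234], [30, 5, 234], [25, 7, 234], [25, 6, 236], [30, 5, 236], [25, 7, 235], [24, 5, 232], [25, 7, 235], [25, 7, 235], [25, 6, 238], [25, 6, 238], [24, 5, 237], [26, 10, 196], [24, 14, 183], [23, 9, 244], [20, 13, 243], [18, 13, 242], [20, 9, 245]]
[[20, 12, 245], [25, 6, 245], [26, 7, 245], [23, 8, 245], [26, 8, 245], [23, 9, 245], [19, 15, 239], [22, 12, 239], [25, 9, 176], [26, 10, 195], [30, 5, 233], [25, 7, 234], [20, 7, 234], [30, 5, 233], [25, 7, 234], [25, 7, 234], [25, 7, 234], [24, 5, 234], [25, 7, 234], [25, 7, 235], [25, 7, 235], [24, 5, 235], [27, 11, 205], [26, 14, 146], [26, 12, 145], [23, 14, 144], [26, 13, 142], [26, 13, 141], [26, 14, 151], [23, 13, 163], [27, 11, 204], [25, 7, 234], [30, 5, 235], [26, 9, 189], [30, 11, 114], [18, 27, 158]]
```

```bash
python3 - <<'E'
from h import *
from scipy.optimize import least_squares
f=load('w16');g=cv2.cvtColor(f['img'],cv2.COLOR_RGB2GRAY);e=cv2.Canny(g,40,100);vs,us=np.nonzero(e[:180,200:380])
P=np.array([ray(f,u+200,v,.058)[:2] for u,v in zip(us,vs)])
for c0 in ([.503,.418],[.500,.414],[.506,.422]):
    r=least_squares(lambda c:np.clip(np.abs(np.hypot(*(P-c).T)-.049),0,.006),c0,loss='soft_l1',f_scale=.001);d=np.abs(np.hypot(*(P-r.x).T)-.049);print(r.x.round(4),(d<.002).sum(),r.cost)
best=max(((np.abs(np.hypot(*(P-[x,y]).T)-.049)<.0015).sum(),x,y) for x in np.arange(.49,.516,.001) for y in np.arange(.405,.431,.001));print(best)
E
```

```text
[0.5042 0.4162] 333 0.009628285992036035
[0.5042 0.4162] 333 0.009628285992036007
[0.5042 0.4162] 333 0.009628285992036037
(np.int64(307), np.float64(0.504), np.float64(0.41600000000000004))
```

>>> move_arm(gripper=[0.35,0.35,0.35,0.35,0.35,0.35,0.35,0.35], linear=[[1,0.2,0],[2,0.2,0],[2.5,0.2,0],[2.5,0.2,0],[1.6,0.2,0],[1,0,0],[0.5,0,0.5],[0,0,1.5]], twist=[0,0,0,0,0,0,0,0])

```text
clock: 30.85
position: [0.5042, 0.4159, 0.2166]
tool_rot: [3.14, -0.001, 1.571]
force: [0.8, -0.3, -1.7]
grip_width: 0.0387
finger_force: 61.1
```

>>> move_arm(gripper=[0.35,0.35,0.35,0.35,0.35,0.35,0.35,0.35], linear=[[0,0,2],[0,0,2],[0,0,2],[0,0,1.5],[0,0,1],[0,0,0.5],[0,0,0.5],[0,0,0]], twist=[0,0,0,0,0,0,0,0])

```text
clock: 31.65
position: [0.5041, 0.4153, 0.1212]
tool_rot: [-3.142, -0.0, 1.571]
force: [0.2, -0.4, -1.0]
grip_width: 0.0388
finger_force: 61.0
```

>>> move_arm(gripper=[0.35,0.35,0.35,0.35,0.35,0.35], linear=[[0,0,0.5],[0,0,0.3],[0,0,0.3],[0,0,0.2],[0,0,0],[0,0,0]], twist=[0,0,0,0,0,0])

```text
clock: 32.25
position: [0.5041, 0.4154, 0.1084]
tool_rot: [-3.142, -0.0, 1.571]
force: [0.7, 0.2, -1.2]
grip_width: 0.039
finger_force: 61.1
```

>>> move_arm(gripper=[0.35,0.35,0.35,0.35,0.35], linear=[[0,0,0.2],[0,0,0.2],[0,0,0.15],[0,0,0],[0,0,0]], twist=[0,0,0,0,0])

```text
clock: 32.75
position: [0.5041, 0.4154, 0.1028]
tool_rot: [-3.142, -0.0, 1.571]
force: [-0.4, 0.1, -1.2]
grip_width: 0.0389
finger_force: 61.1
```

>>> move_arm(gripper=[0.35,0.35,0.35], linear=[[0,0,0.05],[0,0,0],[0,0,0]], twist=[0,0,0])

```text
clock: 33.05
position: [0.5041, 0.4154, 0.1023]
tool_rot: [3.142, -0.0, 1.571]
force: [-0.2, 0.5, -1.8]
grip_width: 0.0389
finger_force: 61.1
```

>>> move_arm(gripper=[0.35,0.35,0.35], linear=[[0,0,0.07],[0,0,0],[0,0,0]], twist=[0,0,0])

```text
clock: 33.35
position: [0.5041, 0.4153, 0.1016]
tool_rot: [-3.142, -0.0, 1.571]
force: [0.3, 1.0, -1.1]
grip_width: 0.0387
finger_force: 61.1
```

>>> move_arm(gripper=[0.35,0.35,0.35], linear=[[0,0,0.05],[0,0,0],[0,0,0]], twist=[0,0,0])

```text
clock: 33.65
position: [0.5041, 0.4153, 0.1011]
tool_rot: [3.142, -0.0, 1.571]
force: [0.2, 0.5, -1.6]
grip_width: 0.0385
finger_force: 61.1
```

>>> move_arm(gripper=[0.35,0.35,0.35], linear=[[0,0,0.05],[0,0,0],[0,0,0]], twist=[0,0,0])

```text
clock: 33.95
position: [0.5041, 0.4154, 0.1008]
tool_rot: [3.141, -0.0, 1.571]
force: [0.2, -0.7, 2.1]
grip_width: 0.0386
finger_force: 61.4
```

>>> move_arm(gripper=[0.35,0.35,0.35], linear=[[0,0,0.04],[0,0,0],[0,0,0]], twist=[0,0,0])

```text
clock: 34.25
position: [0.5042, 0.4156, 0.1007]
tool_rot: [3.141, -0.0, 1.571]
force: [-0.6, -1.4, 7.6]
grip_width: 0.0388
finger_force: 62.0
```

>>> move_arm(gripper=[0.45,0.5,0.55,0.6,0.65,0.7,0.7,0.7], linear=[[0,0,0],[0,0,0],[0,0,0],[0,0,0],[0,0,0],[0,0,0],[0,0,0],[0,0,0]], twist=[0,0,0,0,0,0,0,0], squeeze=40)

```text
clock: 35.05
position: [0.504, 0.4153, 0.1002]
tool_rot: [-3.141, 0.0, 1.571]
force: [0.0, 0.1, -0.4]
grip_width: 0.0596
finger_force: 0.0
```

>>> move_arm(gripper=[0.7,0.7,0.7,0.7,0.7,0.7,0.7], linear=[[0,0,-0.5],[0,0,-1],[0,0,-2],[0,0,-3],[0,0,-3],[-2,-1,-2],[-3,-1,0]], twist=[0,0,0,0,0,0,0])

```text
clock: 35.75
position: [0.4839, 0.3673, 0.2186]
tool_rot: [3.138, -0.004, 1.573]
force: [0.4, -0.3, -0.9]
grip_width: 0.0596
finger_force: 0.0
```

```bash
python3 - <<'E'
from h import *
f=grab('wrist','w17.png');np.savez('w17.npz',**{k:np.array(v) for k,v in f.items()});s=monitor.observe();print(s['position'],s['force'])
im=f['img'];h=cv2.cvtColor(im,cv2.COLOR_RGB2HSV);H,S,V=[h[...,i].astype(int) for i in range(3)]
m=((H<20)&(S>90)).astype(np.uint8)
c,hi=cv2.findContours(m,0,2)
for q in c:
    if cv2.contourArea(q)>150: e=cv2.fitEllipse(q);print(np.round(e[0],1),np.round(e[1],1),cv2.boundingRect(q),[ray(f,*e[0],z).round(4) for z in (.123,.13,.141)])
for z,r in ((.123,.0275),(.141,.021)):
    P=[proj(f,[.5042+r*np.cos(a)+.001,.4162+.000+r*np.sin(a),z]) for a in np.linspace(0,6.28,60)];P=np.array(P);print(P.min(0).round(1),P.max(0).round(1))
E
```

```text
[0.48341784 0.36117372 0.21725595] [ 5.22101774 -0.11624322  1.53714176]
[299.3 149.2] [57.2 58.3] (271, 120, 58, 59) [array([0.505, 0.416, 0.123]), array([0.5044, 0.4167, 0.13  ]), array([0.5036, 0.4177, 0.141 ])]
[269.7 117.7] [329.4 178.5]
[276.7 125.6] [325.5 175.2]
```

>>> move_arm(gripper=[0.7,0.7,0.7,0.7,0.7,0.7,0.7,0.7], linear=[[-4,-1,0],[-4.5,-1,0],[-4.5,-1,0],[-4.5,-1,0],[-4.5,-0.5,0],[-4.5,-0.5,0],[-4.5,0,0],[-4.5,0,0]], twist=[0,0,0,0,0,0,0,0])

```text
clock: 36.6
position: [0.4338, 0.0086, 0.2161]
tool_rot: [3.14, 0.001, 1.571]
force: [1.1, -0.3, -0.1]
grip_width: 0.06
finger_force: 0.0
```

>>> move_arm(gripper=[1,1,1,1,1,1,1,1], linear=[[-4.5,0,0],[-4.5,0,0],[-4.5,0,0],[-4.5,-0.5,0],[-4.5,-0.5,0],[-4.5,-1,0],[-4,-1,0],[-3,0,0]], twist=[0,0,0,0,0,0,0,0])

```text
clock: 37.4
position: [0.4025, -0.3325, 0.216]
tool_rot: [-3.142, 0.001, 1.568]
force: [1.0, 0.8, -0.6]
grip_width: 0.0853
finger_force: 0.0
```

>>> move_arm(gripper=[1,1,1,1,1], linear=[[-1.3,0,0],[0,0,0],[0,0,0],[0,0,0],[0,0,0]], twist=[0,0,0,0,0])

```text
clock: 37.9
position: [0.4044, -0.3417, 0.2155]
tool_rot: [3.141, 0.0, 1.572]
force: [-0.2, 0.0, 0.5]
grip_width: 0.0853
finger_force: 0.0
```

```bash
python3 - <<'E'
from h import *
from scipy.optimize import least_squares
f=grab('wrist','w18.png');np.savez('w18.npz',**{k:np.array(v) for k,v in f.items()});s=monitor.observe();print(s['position'],s['tool_rot'],s['force'])
g=cv2.cvtColor(f['img'],cv2.COLOR_RGB2GRAY);u,v=proj(f,[.4055,-.346,.114]).astype(int);print(u,v)
e=cv2.Canny(g,40,120);vs,us=np.nonzero(e[v-50:v+50,u-60:u+60])
for z,r in ((.114,.032),(.114,.024),(.100,.040)):
    P=np.array([ray(f,a+u-60,b+v-50,z)[:2] for a,b in zip(us,vs)])
    q=max(((np.abs(np.hypot(*(P-[x,y]).T)-r)<.0012).sum(),x,y) for x in np.arange(.39,.421,.001) for y in np.arange(-.362,-.33,.001));print(z,r,q)
# mat
im=f['img'];h=cv2.cvtColor(im,cv2.COLOR_RGB2HSV);H,S,V=[h[...,i].astype(int) for i in range(3)]
rectmask(f,(H<20)&(S>90)&(np.arange(420)[:,None]<150),.006)
print(g[v-50:v+50:3,u].tolist())
E
```

```text
[ 0.40438355 -0.34187806  0.21543958] [3.14138756e+00 1.57987920e-04 1.57205387e+00] [ 0.70343175 -0.31061418  0.22993414]
277 202
0.114 0.032 (np.int64(220), np.float64(0.405), np.float64(-0.345))
0.114 0.024 (np.int64(81), np.float64(0.405), np.float64(-0.33699999999999997))
0.1 0.04 (np.int64(154), np.float64(0.404), np.float64(-0.344))
[392.8  21.2] [88.4 50.1] 4.9 c [ 0.5385 -0.1591  0.006 ] sides 0.05 0.1008
[101, 84, 88, 134, 155, 152, 78, 48, 46, 92, 167, 119, 100, 99, 95, 97, 97, 92, 84, 86, 86, 87, 82, 52, 52, 69, 67, 204, 227, 231, 231, 231, 233, 227]
```

>>> move_arm(gripper=[1,1,1,1,1,1,1,1], linear=[[-0.1,0,3],[0,0,3],[0,0,3],[0,0,2.5],[0,0,1.5],[0,0,1],[0,0,0.6],[0,0,0]], twist=[0,0,0,0,0,0,0,0])

```text
clock: 38.75
position: [0.4041, -0.3435, 0.069]
tool_rot: [-3.141, -0.0, 1.571]
force: [0.3, 0.3, -1.1]
grip_width: 0.0853
finger_force: 0.0
```

>>> move_arm(gripper=[0.9,0.8,0.7,0.65,0.6,0.6,0.6], linear=[[0,0,0],[0,0,0],[0,0,0],[0,0,0],[0,0,0],[0,0,0],[0,0,0]], twist=[0,0,0,0,0,0,0])

```text
clock: 39.45
position: [0.4045, -0.344, 0.0705]
tool_rot: [3.141, 0.001, 1.57]
force: [-3.7, 3.8, 19.1]
grip_width: 0.0622
finger_force: 38.9
```

>>> move_arm(gripper=[0.6,0.6,0.6,0.6,0.6,0.6,0.6], linear=[[0,0,-0.2],[0,0,-0.3],[0,0,-0.5],[0,0,-1],[0,0,-1],[0,0,0],[0,0,0]], twist=[0,0,0,0,0,0,0])

```text
clock: 40.15
position: [0.4041, -0.3439, 0.0995]
tool_rot: [3.141, 0.001, 1.571]
force: [0.4, -0.2, -0.9]
grip_width: 0.0615
finger_force: 43.6
```

```bash
python3 - <<'E'
from h import *
s=monitor.observe();print(s['position'],s['force'],s['grip_width'],s['finger_force'])
for n in ('top','scene'):
    f=grab(n,n+'19.png');g=cv2.cvtColor(f['img'],cv2.COLOR_RGB2GRAY);u,v=proj(f,[.4045,-.344,.05]).astype(int);
    f0=load(n+'0' if n=='top' else 'scene0')
    # jacket base region displacement: phase correlate around jacket lower part
    w=lambda i:cv2.cvtColor(i,cv2.COLOR_RGB2GRAY)[v-25:v+25,u-30:u+30].astype(np.float32)
    print(n,u,v,cv2.phaseCorrelate(w(f0['img']),w(f['img'])))
E
```

```text
[ 0.40407468 -0.34388875  0.09952924] [ 0.4377678  -0.23838247 -0.89236248] 0.061543978079962244 43.60169665887952
top 410 243 ((38.88246544491473, -13.24225536552126), -0.012711578369140625)
scene 384 308 ((0.06640019133259045, -0.03613590827307078), 0.6065674595038096)
```

>>> move_arm(gripper=[0.6,0.6,0.6,0.6,0.6,0.6,0.6,0.6], linear=[[0,0,-2],[0,0,-3],[0,0,-3],[1,1,-2],[3,3,0],[3.5,3.5,0],[3.5,3.5,0],[2.4,2.4,0]], twist=[0,0,0,0,0,0,0,0])

```text
clock: 41.05
position: [0.5399, -0.2066, 0.1989]
tool_rot: [3.141, -0.001, 1.573]
force: [1.0, -0.8, -1.4]
grip_width: 0.0616
finger_force: 43.9
```

>>> move_arm(gripper=[0.6,0.6,0.6], linear=[[0,0,0],[0,0,0],[0,0,0]], twist=[0,0,0])

```text
clock: 41.35
position: [0.5373, -0.2106, 0.1988]
tool_rot: [-3.141, 0.0, 1.57]
force: [-0.1, 0.3, -0.9]
grip_width: 0.062
finger_force: 43.9
```

```bash
python3 - <<'E'
from h import *
f=grab('wrist','w20.png');s=monitor.observe();print(s['position'],s['tool_rot'],s['force'],s['grip_width'])
im=f['img'];h=cv2.cvtColor(im,cv2.COLOR_RGB2HSV);H,S,V=[h[...,i].astype(int) for i in range(3)]
rectmask(f,(H<20)&(S>90)&(np.arange(420)[:,None]<260),.006)
E
```

```text
[ 0.53725818 -0.21074787  0.19899096] [-3.14092490e+00  3.46591026e-04  1.56920195e+00] [-0.14788809  0.08877384 -0.71239481] 0.06176279858467669
[278.9 115.7] [83.8 85.6] 3.9 c [ 0.5396 -0.1339  0.006 ] sides 0.0984 0.0972
```

>>> move_arm(gripper=[0.6,0.6,0.6,0.6,0.6,0.6,0.6,0.6], linear=[[3,0.1,0],[3,0,0],[1.8,0,0],[0,0,3],[0,0,4],[0,0,4],[0,0,4],[0,0,3]], twist=[0,0,0,0,0,0,0,0])

```text
clock: 42.2
position: [0.5378, -0.1327, 0.0171]
tool_rot: [-3.14, -0.0, 1.569]
force: [1.1, -0.3, -0.8]
grip_width: 0.0617
finger_force: 43.9
```

>>> move_arm(gripper=[0.6,0.6,0.6,0.6,0.6,0.6], linear=[[0,0,1],[0,0,1],[0,0,0.4],[0,0,0.4],[0,0,0],[0,0,0]], twist=[0,0,0,0,0,0])

```text
clock: 42.8
position: [0.5394, -0.1318, -0.0081]
tool_rot: [3.141, 0.0, 1.571]
force: [-0.8, -0.3, -0.5]
grip_width: 0.0617
finger_force: 44.0
```

>>> move_arm(gripper=[0.6,0.6,0.6,0.6,0.6], linear=[[0,0,0.2],[0,0,0.2],[0,0,0.1],[0,0,0],[0,0,0]], twist=[0,0,0,0,0])

```text
clock: 43.3
position: [0.539, -0.1317, -0.0138]
tool_rot: [-3.141, -0.0, 1.571]
force: [0.2, -0.1, -0.0]
grip_width: 0.0615
finger_force: 44.0
```

>>> move_arm(gripper=[0.6,0.6,0.6], linear=[[0,0,0.1],[0,0,0.05],[0,0,0]], twist=[0,0,0])

```text
clock: 43.6
position: [0.5391, -0.1317, -0.0151]
tool_rot: [3.141, 0.0, 1.571]
force: [-1.6, -0.1, 3.0]
grip_width: 0.0621
finger_force: 44.4
```

>>> move_arm(gripper=[0.6,0.6,0.6], linear=[[0,0,0.05],[0,0,0],[0,0,0]], twist=[0,0,0])

```text
clock: 43.9
position: [0.5391, -0.1317, -0.0153]
tool_rot: [3.141, 0.0, 1.571]
force: [-4.0, 1.1, 13.5]
grip_width: 0.0617
finger_force: 45.4
```

Contact; release and retreat up and back.

>>> move_arm(gripper=[0.8,0.85,0.9,0.95,1,1], linear=[[0,0,0],[0,0,0],[0,0,0],[0,0,0],[0,0,0],[0,0,0]], twist=[0,0,0,0,0,0])

```text
clock: 44.5
position: [0.5391, -0.1316, -0.0158]
tool_rot: [-3.142, -0.0, 1.571]
force: [0.5, 0.2, -0.5]
grip_width: 0.0851
finger_force: 0.0
```

>>> move_arm(gripper=[1,1,1,1,1,1,1,1], linear=[[0,0,-1],[0,0,-2],[0,0,-4],[0,0,-4],[0,0,-4],[-2,0,-4],[-3,0,-3],[-2,0,0]], twist=[0,0,0,0,0,0,0,0])

```text
clock: 45.3
position: [0.5405, -0.2038, 0.2092]
tool_rot: [3.136, 0.003, 1.57]
force: [0.2, 0.5, -1.1]
grip_width: 0.0856
finger_force: 0.0
```

>>> move_arm(gripper=[1,1,1,1], linear=[[0,0,0],[0,0,0],[0,0,0],[0,0,0]], twist=[0,0,0,0])

```text
clock: 45.7
position: [0.539, -0.2007, 0.2041]
tool_rot: [-3.141, -0.0, 1.572]
force: [0.1, -0.3, -0.1]
grip_width: 0.0852
finger_force: 0.0
```

```bash
python3 - <<'E'
from h import *
f=grab('wrist','w21.png');s=monitor.observe();print(s['position'],s['force'],s['grip_width'],s['qd'].round(3))
im=f['img'];h=cv2.cvtColor(im,cv2.COLOR_RGB2HSV);H,S,V=[h[...,i].astype(int) for i in range(3)]
rectmask(f,(H<20)&(S>90)&(np.arange(420)[:,None]<260),.006)
u,v=proj(f,[.539,-.133,.028]).astype(int)
m=(V<75).astype(np.uint8);k=np.zeros_like(m);k[v-45:v+45,u-45:u+45]=1
c,_=cv2.findContours(m*k,0,2)
for q in c:
    if cv2.contourArea(q)>100: e=cv2.fitEllipse(q);print(np.round(e[0],1),np.round(e[1],1),ray(f,*e[0],.028).round(4))
g=grab('scene','s21.png');f0=load('scene0');w=lambda i,u,v:cv2.cvtColor(i,cv2.COLOR_RGB2GRAY)[v-20:v+20,u-22:u+22].astype(np.float32)
for n,P in (('jacket',[.404,-.344,.04]),('flask',[.393,-.177,.03])):
    u,v=proj(g,P).astype(int);print(n,cv2.phaseCorrelate(w(f0['img'],u,v),w(g['img'],u,v)))
a=load('s11')['img'];u,v=proj(g,[.573,-.34,.11]).astype(int);print('thermo',cv2.phaseCorrelate(w(a,u,v),w(g['img'],u,v)))
t=grab('top','t21.png')
E
```

```text
[ 0.53902406 -0.20082842  0.2040738 ] [-0.48742526  0.45269814 -0.5623959 ] 0.08525217204111409 [ 0.003  0.001  0.004 -0.003  0.001 -0.    -0.   ]
[554. 178.] [36. 10.] 90.0 c [ 0.9007 -0.1992  0.006 ] sides 0.0128 0.0496
[277.3 124.4] [82.4 82.9] 4.3 c [ 0.5393 -0.134   0.006 ] sides 0.0984 0.0978
[276.6 126.3] [49.3 53.6] [ 0.5386 -0.1337  0.028 ]
jacket ((0.5080459261874921, -0.02946999898491498), 0.843025328318278)
flask ((0.3416692367914713, 0.15625016062449149), 0.6267526897456911)
thermo ((0.5096015244486978, -0.04133056375279409), 0.9513878475295173)
```

```bash
python3 -c "
from workcell import bot
print(bot.job_done())"
```

```text
the job is handed in; nothing more can be done
None
```

The calorimeter is taken apart and handed in: thermometer in a free rack hole, lid on the tile, cup on the balance pan and ring on the cork mat. My last camera checks put the lid, cup and ring each within about 2 mm of its target, with the jacket and flask undisturbed; no verdict came back.

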